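Loosen the ring with the pin spanner, slide the filters home and tighten it again

TASK

The filter bank is clamped shut, so first take the pin spanner from its rest, seat both its pins in the two holes of the retaining ring and turn the ring anticlockwise (seen from above) to its stop. Then slide every filter slide that lies on the worktop under the rails of a bay of its own (any bay), fully home against the stop wall. Finally seat both pins of the spanner in the ring again, turn it clockwise to its other stop and stand the spanner back in its rest; leave the timer, marker and rolls where they are.

Things in the scene. Friction and masses are not known exactly. Their poses are not given: they have to be found in the camera images.
- bank: filter bank, fixed: aluminium base plate 204 x 204 x 6 mm, yaw within 0.2 rad of the world's. Origin: centre of its underside; x points from its open front (robot side) to its back. Three bays side by side in y run along x between rails; in front of the rails (x -102 to -62 mm) the plate is a bare apron to set a slide on before sliding it in. A hub at x = 68, y = 0 carries the ring
- bay_1 (a point): origin of a slide that is fully home in the left (+y) bay, on its floor (6 mm above the worktop), 40 mm before the stop. Axes as the bank's. Bays are 62 mm apart, each 48.5 mm wide between rails 13.5 mm wide with round noses; rails run from bank x = -62 to the stop wall at x = 30 mm (20 mm high)
- bay_2 (a point): origin of a slide that is fully home in the middle bay, on its floor (6 mm above the worktop), 40 mm before the stop. Axes as the bank's. Lips on the rails hang 4 mm over each bay side from bank x = -49 mm on, underside 10.5 mm and top 14 mm above the bay floor, so a slide can enter only from the front
- bay_3 (a point): origin of a slide that is fully home in the right (-y) bay, on its floor (6 mm above the worktop), 40 mm before the stop. Axes as the bank's
- ring (a joint): turn of the retaining ring about its upright axis, rad: 0.9 to 1.3 at the start (clamped), grows clockwise seen from above; 0 = loose stop, 1.3 = tight stop. Stiff: about 0.08 N m, and it stays where it is left. Steel ring, 58 mm outside, 26 mm inside, 10 mm thick, its top 46 mm above the worktop
- hole_a (a point): centre of the mouth of one pin hole in the ring's top face: 9 mm across, 10 mm deep, 20 mm from the ring's axis. Turns with the ring; its z is up
- hole_b (a point): the same for the other pin hole, opposite hole_a, 40 mm from it; the ring's axis lies midway
- spanner: pin spanner, 0.12 kg: flat steel bar 56 (its x) x 16 x 8 mm; on its middle an upright black grip 24 (x) x 14 (y) mm up to 54 mm, then a cap 26 x 16 mm to 58 mm above the bar's underside; two round-ended pins 6 mm thick stand 8 mm down from the bar at x = +20 and -20. Same either way round. Origin: centre of the bar's underside. Stands upright in its rest
- pin_a (a point): lower end of the spanner's pin at its x = +20 mm. With the pins fully in the ring the bar lies on the ring's top
- pin_b (a point): lower end of the spanner's pin at its x = -20 mm
- rest: spanner rest, grey, fixed: foot 74 (x) x 44 (y) x 5 mm, on it a block 20 mm long (x), 16 mm high over the worktop, with two slightly flared cheeks up to 28 mm, about 20 mm apart, between which the bar lies along the rest's x, its pins hanging clear on both sides of the block. Origin: centre of its underside
- rest_seat (a point): top of the block between the cheeks, 16 mm above the worktop: the spanner's origin lies here when it stands in the rest
- slide_1: filter slide: grey flat plate 80 (its x) x 46 (its y) x 8 mm with two glass windows and, at its centre, an upright grip fin 24 long (along x), 12 thick (along y), rising from the plate to 48 mm above the underside; about 0.1 kg; same either way round. Origin: centre of the underside. Lies flat on the worktop at the start; may be absent
- slide_2: filter slide: grey flat plate 80 (its x) x 46 (its y) x 8 mm with two glass windows and, at its centre, an upright grip fin 24 long (along x), 12 thick (along y), rising from the plate to 48 mm above the underside; about 0.1 kg; same either way round. Origin: centre of the underside. Lies flat on the worktop at the start; may be absent
- slide_3: filter slide: grey flat plate 80 (its x) x 46 (its y) x 8 mm with two glass windows and, at its centre, an upright grip fin 24 long (along x), 12 thick (along y), rising from the plate to 48 mm above the underside; about 0.1 kg; same either way round. Origin: centre of the underside. Lies flat on the worktop at the start; may be absent
- timer: white bench timer, 62 x 62 x 22 mm; not part of the job, leave it alone
- marker: marker pen lying down, 135 x 16 x 18 mm; not part of the job, leave it alone
- tape_roll: roll of tape lying flat, 66 across, height 19 mm; not part of the job, leave it alone
- label_roll: roll of labels lying flat, 56 across, height 26 mm; not part of the job, leave it alone
Not all that is in view belongs to the job. What is shaped like the spanner but green is not meant.

How it is judged:
By the outcome, as a careful person would: the job done as asked, in the order asked, and still so for the second after the job is handed in, with the robot touching nothing.
Of slide_1, slide_2, slide_3 only 2 to 3 are there at a start; the rules pass over those that are not, and their reading is None.
At some moment in a run one of slide_1, slide_2, slide_3 may be knocked a few centimetres aside while the robot is not near it.
It also fails if it takes over 192 s, if anything falls off the work surface, if the arm or the gripper's body presses on something with over 40 N, if the wrist force passes 120 N, or if a joint passes its speed limit or range.

ROBOT

A 7-joint arm with a two-finger parallel gripper is mounted at the origin on a cart in front of the work surface, level with it; the furniture and walls round the work are solid. World frame = base frame: x ahead of the robot, y to its left, z up, the work surface at z = 0. Lengths are in m, angles in rad, forces in N, time in s.
With the tool pointing down it reaches from about 0.35 to 0.9 m from the base axis. Payload 8.1 kg.
Tool frame: the origin (TCP) lies midway between the tips of the shut fingers; the grasp point (between the pads) lies 19 mm behind it; z points along the fingers, y is the direction in which the jaws open and shut (so a half turn about z gives the same grasp; the last joint's range is limited). The gripper opens to 92 mm and grips with 3 to 60 N. Pads are 19 mm wide; open, the fingers measure 130 mm over their backs; the gripper's body (75 mm by 190 mm) begins 47 mm behind the grasp point.
Start: joints at [1.12, 0.434, 0.025, 1.573, -0.012, 1.134, -0.075], TCP at [0.213, -0.588, 0.227] pointing down, gripper open.
Joint ranges: [-2.62, 2.62], [-0.44, 2.09], [-1.27, 1.32], [0.08, 2.57], [-1.32, 4.46], [0.12, 2], [-2.74, 2.74]. Speed limits (rad/s): [2.22, 2.22, 3.01, 3.01, 3.14, 3.14, 3.14].

INTERFACE

Orientations are given as a unit quaternion [w, x, y, z].
In Python, from cell import state, grab_frame, close_job gives the robot as it stands.
- The arm moves only by the tool move_arm, never from a script. Its argument "increments" is one flat list of numbers, 5 for each row, row after row: the opening, from 0 (shut) to 1 (fully open), then the shift along the world's x, y, z in mm, then the turn about the world's z in degrees. A call has 1 to 10 rows; each row is the pose to reach, as a shift and turn from the pose measured when the call began; what a row does not reach only later rows make up. A row lasts 1/8 s, in which the tool goes at most 62.5 mm and 10.7 degrees, less where a joint would pass 70% of its speed; a pose out of reach is approached as far as the arm can. A call with a gripper value outside its range is refused whole. The fingers move at their own pace and stop on an object; the grip force is fixed at half the most. Time passes only in rows, so rows that repeat a pose let the fingers close. It gives the time, the measured TCP pose, the force and the opening at its end, in the units of the state.
- state(): the state, without advancing time (a new reading comes with each control period).
- grab_frame(name): name is "side" or "top" or "wrist"; returns a dict with "pixels" (480x640x3 uint8, red, green, blue), "range_z" (480x640 float32, m along the optical axis (not along the pixel's ray), 0 where there is no reading), "fx", "fy", "cx", "cy" (pixels), "distortion" ([k1, k2, p1, p2, k3] as OpenCV has them; the pictures are not rectified), "cam_to_world" (4x4, takes a point from camera to world coordinates); the wrist camera has in their place "hand_eye" (4x4, takes a point from camera to tool coordinates, whose origin is the TCP and whose axes are the flange's). Camera axes: x right, y down, z forward; pixel columns grow to the right and rows downward; lengths in m; the calibration is good to about 2 mm. A picture is of the moment at which its call begins: read the wrist's pose just before it.
- close_job(): hands the job in, once; it reports no verdict.
The state is a dict: "time": time; "joint_pos": joint angles; "joint_velocities": joint speeds; "joint_efforts": joint torques, N m; "tcp_pos": TCP position; "ee_rot": TCP orientation; "ft_force": force on the tool from outside, world axes, zero at the start; "wrist_torque": the same for the moment, N m; "gripper_width": finger opening in m.
Only numpy, scipy, OpenCV 4.12 (cv2) and the standard library are available. Lean on these libraries where they do the work, as an engineer would, in place of code of your own. Each camera call takes 0.05 s, during which the arm holds its last target.

## Working session

There is one attempt and no reset: what is moved stays moved. The work goes in short steps, Python scripts to look and compute and a tool call to move; the robot and the scene stay as the last step left them, time stands still between calls to the robot, and variables do not carry over. Pictures are saved under pics/ and viewed, and the job is handed in when it is done.

Besides the shell and the picture viewer there is one more tool, called after "Call:" as name(argument=value, ...), one argument or row to a line, values as JSON. move_arm: Moves the arm, as the interface text tells. Its arguments: {"type":"object","properties":{"increments":{"type":"array","items":{"type":"number"}}},"required":["increments"]}

```bash
ls; mkdir -p pics
python3 - <<'E'
from cell import state, grab_frame
import cv2, numpy as np
print(state())
for n in ['top','side','wrist']:
    f=grab_frame(n)
    cv2.imwrite(f'pics/{n}0.png',f['pixels'][:,:,::-1])
    np.savez(f'{n}0.npz',**{k:v for k,v in f.items()})
    print(n,f['fx'],f['fy'],f['cx'],f['cy'],f['distortion'],f.get('cam_to_world',f.get('hand_eye')))
E
```

```text
pics
{'time': 0.0, 'joint_pos': array([ 1.12039523,  0.435238  ,  0.02496438,  1.57411646, -0.01159303,
        1.13398505, -0.07510459]), 'joint_velocities': array([ 0.00117616, -0.00047374, -0.00224896,  0.00020425, -0.00029385,
        0.00041027, -0.0008822 ]), 'joint_efforts': array([-4.65454450e-04, -6.67853236e+01,  9.85095575e-01, -3.14464545e+01,
       -6.04363508e-02,  4.28093970e-02,  1.41577357e-04]), 'tcp_pos': array([ 0.21279039, -0.58710827,  0.22592806]), 'ee_rot': array([-7.72713713e-04,  9.84922574e-01,  1.72993875e-01, -2.10981507e-04]), 'ft_force': array([-0.52609047,  0.31437939, -0.1033536 ]), 'wrist_torque': array([0.02386746, 0.00332609, 0.02607324]), 'gripper_width': 0.09217271603265359}
top 447.5912781928542 447.5912781928542 330.22175978798583 236.1563795314289 [-0.03343648  0.          0.          0.          0.        ] [[-0.02218446 -0.99844104  0.05121864  0.48366107]
 [-0.99956862  0.02116497 -0.02036205  0.01577417]
 [ 0.01924626 -0.05164827 -0.99847986  1.06298421]
 [ 0.          0.          0.          1.        ]]
side 528.6912013685125 528.6912013685125 323.19963324315717 238.6890417782165 [-0.14405748  0.          0.          0.          0.        ] [[-0.98297138 -0.11148608  0.14607573  0.39843791]
 [-0.18373397  0.5832425  -0.79124586  0.93091712]
 [ 0.00301532 -0.80461111 -0.59379447  0.75331825]
 [ 0.          0.          0.          1.        ]]
wrist 396.30137346903416 396.30137346903416 325.30737892619936 237.01806795802534 [-0.06138932  0.          0.          0.          0.        ] [[ 8.79211751e-05 -9.54273638e-01 -2.98934467e-01  8.13346237e-02]
 [ 9.99999670e-01  3.25290529e-04 -7.44293667e-04  7.98439713e-04]
 [ 8.07500377e-04 -2.98934303e-01  9.54273352e-01 -1.56311683e-01]
 [ 0.00000000e+00  0.00000000e+00  0.00000000e+00  1.00000000e+00]]
```

View pics/top0.png

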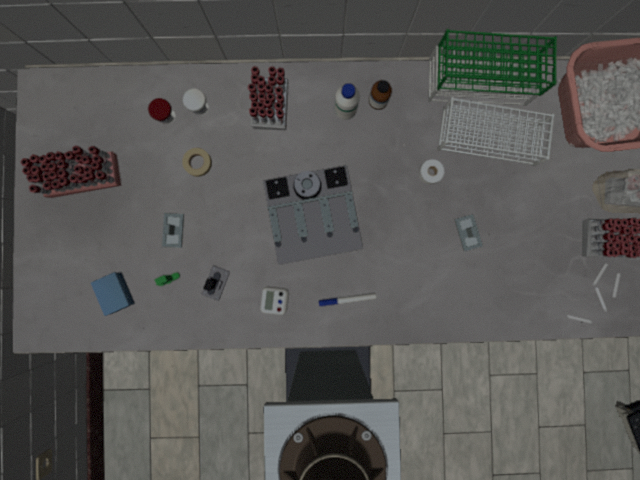

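View pics/side0.png

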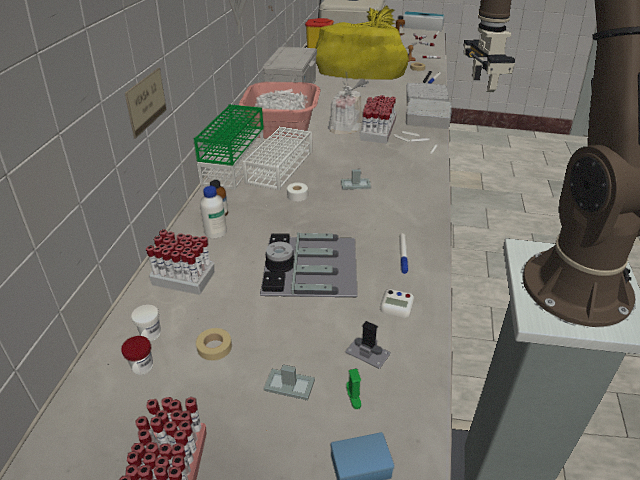

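The top view shows the bank centred near (313,213), slides at (173,230) and (468,232), the black spanner in its rest at (215,283) and the green decoy at (167,279). The timer is at (274,301) and the marker at (347,299). Next I'll build helpers and take enlarged crops.

```bash
cat > h.py <<'E'
import cv2, numpy as np
from scipy.spatial.transform import Rotation as R
from cell import state, grab_frame
def K(f): return np.array([[f['fx'],0,f['cx']],[0,f['fy'],f['cy']],[0,0,1.]])
def T(f,s=None):
    if 'cam_to_world' in f: return np.array(f['cam_to_world'])
    M=np.eye(4); q=s['ee_rot']; M[:3,:3]=R.from_quat([q[1],q[2],q[3],q[0]]).as_matrix(); M[:3,3]=s['tcp_pos']
    return M@np.array(f['hand_eye'])
def px2w(f,M,uv,z):
    p=cv2.undistortPoints(np.array(uv,float).reshape(-1,1,2),K(f),np.array(f['distortion'])).reshape(-1,2)
    d=np.c_[p,np.ones(len(p))]@M[:3,:3].T; o=M[:3,3]
    return o+d*((z-o[2])/d[:,2])[:,None]
def w2px(f,M,P):
    Mi=np.linalg.inv(M)
    return cv2.projectPoints(np.array(P,float).reshape(-1,3),cv2.Rodrigues(Mi[:3,:3])[0],Mi[:3,3],K(f),np.array(f['distortion']))[0].reshape(-1,2)
def cloud(f,M):
    v,u=np.mgrid[:480,:640]
    p=cv2.undistortPoints(np.c_[u.ravel(),v.ravel()].astype(float).reshape(-1,1,2),K(f),np.array(f['distortion'])).reshape(-1,2)
    z=f['range_z'].ravel(); c=np.c_[p*z[:,None],z]
    return (c@M[:3,:3].T+M[:3,3]).reshape(480,640,3)
def save(img,name): cv2.imwrite('pics/'+name,np.ascontiguousarray(img[:,:,::-1]))
def crop(img,x0,y0,w,h,s,name):
    c=cv2.resize(img[y0:y0+h,x0:x0+w],None,fx=s,fy=s,interpolation=cv2.INTER_CUBIC); save(c,name)
def rect(pts):
    (c,s,a)=cv2.minAreaRect((np.array(pts)*1000).astype(np.float32)); return c,s,a
def yaw(s):
    M=R.from_quat(np.roll(s['ee_rot'],-1)).as_matrix(); return np.degrees(np.arctan2(M[1,1],M[0,1]))
def wrist(name):
    s=state(); f=grab_frame('wrist'); save(f['pixels'],name); return s,f,T(f,s)
E
python3 - <<'E'
from h import *
f=np.load('top0.npz'); im=f['pixels']
crop(im,140,190,160,120,5,'c1.png'); crop(im,250,150,125,120,5,'c2.png')
C=cloud(f,T(f))
print('table z',[C[v,u].round(4) for u,v in [(130,230),(400,250),(240,240)]])
for n,(u0,v0,u1,v1),zl in [('s1',(155,205,190,255),(.03,.06)),('s1p',(155,205,190,255),(.0045,.015)),('s2',(450,210,485,255),(.03,.06)),('s2p',(450,210,485,255),(.0045,.015)),('cap',(195,260,235,305),(.06,.09)),('foot',(195,260,235,305),(.003,.009)),('ring',(285,165,330,205),(.04,.05)),('bankbase',(255,160,370,270),(.0035,.009))]:
    c=C[v0:v1,u0:u1].reshape(-1,3); m=c[(c[:,2]>zl[0])&(c[:,2]<zl[1])]
    print(n,len(m),m.mean(0).round(4) if len(m) else '', rect(m[:,:2]) if len(m)>4 else '')
s=state();print('yaw y axis',yaw(s))
E
```

```text
table z [array([ 0.563 ,  0.4698, -0.0008]), array([ 0.5016, -0.1709,  0.0032]), array([5.336e-01, 2.082e-01, 2.000e-04])]
s1 75 [0.5595 0.3647 0.0443] ((559.659912109375, 365.9398193359375), (11.144793510437012, 23.818294525146484), 79.47954559326172)
s1p 493 [0.5593 0.3632 0.0077] ((560.4864501953125, 366.2868957519531), (77.60526275634766, 112.65125274658203), 89.4640884399414)
s2 82 [ 0.5391 -0.3332  0.0445] ((539.6380615234375, -335.2610778808594), (23.977092742919922, 13.777115821838379), 14.545672416687012)
s2p 520 [ 0.5388 -0.3331  0.0077] ((538.0494995117188, -334.6932678222656), (79.21288299560547, 98.6083755493164), 85.17670440673828)
cap 90 [0.4341 0.266  0.0731] ((434.43359375, 266.73858642578125), (17.102954864501953, 24.503162384033203), 63.36519241333008)
foot 379 [0.4357 0.2643 0.005 ] ((435.89202880859375, 268.70465087890625), (92.0380859375, 103.23153686523438), 88.77471160888672)
ring 439 [0.6576 0.0459 0.0453] ((657.7410888671875, 45.50751495361328), (54.96815490722656, 57.34693145751953), 89.28057861328125)
bankbase 3937 [0.5676 0.032  0.0062] ((590.9603881835938, 35.994171142578125), (271.35662841796875, 260.58367919921875), 88.99136352539062)
yaw y axis -70.07670884875365
```

```bash
ls pics
```

```text
c1.png
c2.png
side0.png
top0.png
wrist0.png
```

View pics/c1.png

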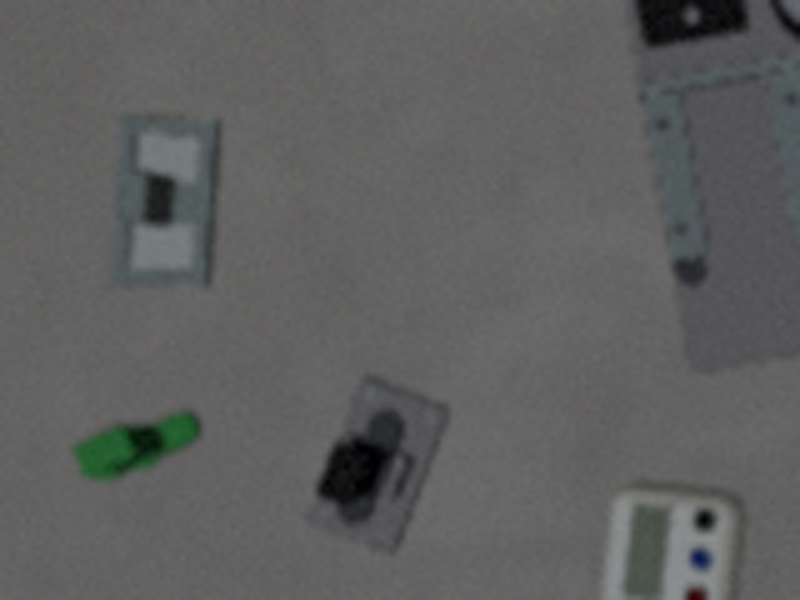

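View pics/c2.png

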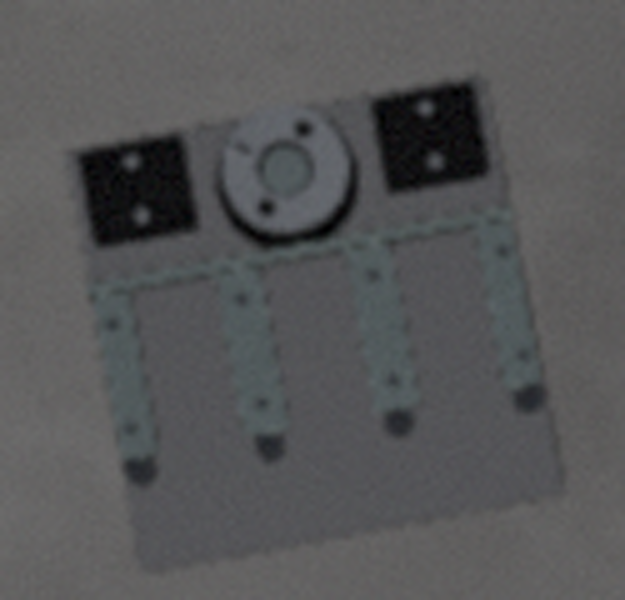

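Run:
```python
from h import *
f=np.load('top0.npz'); M=T(f)
cor=np.array([(75,150),(485,78),(568,495),(145,572)])/5-.4+[250,150]
P=px2w(f,M,cor,.006); print(P.round(4)); c=P.mean(0); print('bank c',c, 'yaw', np.degrees(np.arctan2(*(P[0]+P[1]-P[2]-P[3])[1::-1])), np.degrees(np.arctan2(*(P[0]+P[3]-P[1]-P[2])[1::-1]))-90)
print('holes',px2w(f,M,np.array([(303,128),(266,207)])/5-.4+[250,150],.046))
ft=np.array([(370,375),(448,407),(392,552),(310,517)])/5-.4+[140,190]
P=px2w(f,M,ft,.005); print('rest',P.round(4),P.mean(0),np.degrees(np.arctan2(*(P[0]+P[1]-P[2]-P[3])[1::-1])))
```

```text
[[ 0.6758  0.1472  0.006 ]
 [ 0.7067 -0.0487  0.006 ]
 [ 0.5068 -0.0831  0.006 ]
 [ 0.4749  0.1172  0.006 ]]
bank c [0.5910216  0.03314303 0.006     ] yaw 9.141207520520659 9.015946625221034
holes [[0.67662475 0.03780616 0.046     ]
 [0.64049232 0.05542181 0.046     ]]
rest [[0.4767 0.2701 0.005 ]
 [0.4609 0.2336 0.005 ]
 [0.3936 0.2607 0.005 ]
 [0.4108 0.299  0.005 ]] [0.4355167  0.26586438 0.005     ] -22.767995350331944
```

Call:
move_arm(
  increments=[1,60,40,10,0,1,100,90,20,0,1,140,140,30,0,1,180,190,40,0,1,220,240,50,0,1,260,290,60,0,1,300,340,70,-3,1,340,390,80,-6,1,380,440,80,-8,1,400,500,80,-10],
)

```text
time: 1.4
tcp_pos: [0.603, -0.1105, 0.3055]
ee_rot: [-0.0, 0.996, 0.085, -0.0]
ft_force: [0.8, -1.8, -0.3]
gripper_width: 0.0922
```

Call:
move_arm(
  increments=[1,15,55,0,0,1,30,110,0,0,1,35,150,0,0,1,35,150,0,0],
)

```text
time: 1.9
tcp_pos: [0.6376, 0.0447, 0.3049]
ee_rot: [-0.002, 0.996, 0.089, -0.001]
ft_force: [-0.1, -1.2, 0.3]
gripper_width: 0.092
```

Run:
```python
from h import *
s,f,M=wrist('w1.png'); print(s['tcp_pos'],yaw(s),s['joint_pos'].round(2)); np.savez('w1.npz',M=M,**f)
```

```text
[0.63760259 0.04468131 0.30494385] -79.80789558680232 [-0.01  0.42 -0.21  1.4   0.09  1.33 -1.62]
```

View pics/w1.png

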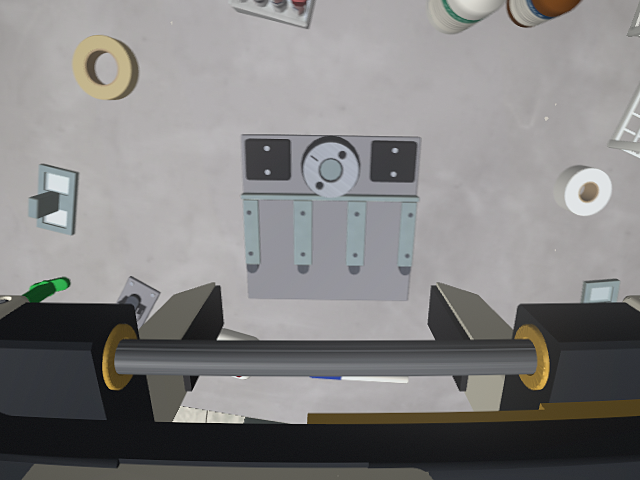

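Run:
```python
from h import *
f=np.load('w1.npz'); crop(f['pixels'],230,120,200,150,4,'w1a.png');crop(f['pixels'],230,180,200,150,4,'w1b.png')
```

```text
(no output)
```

View pics/w1a.png

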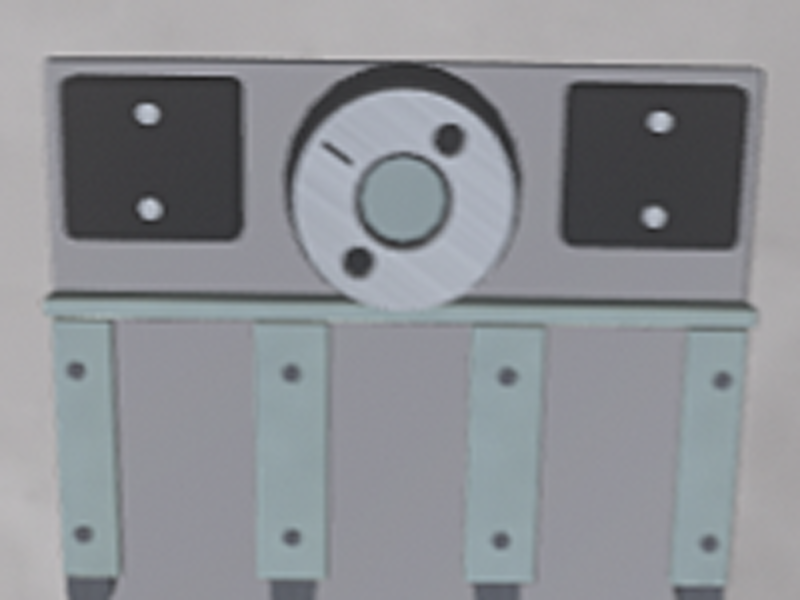

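View pics/w1b.png

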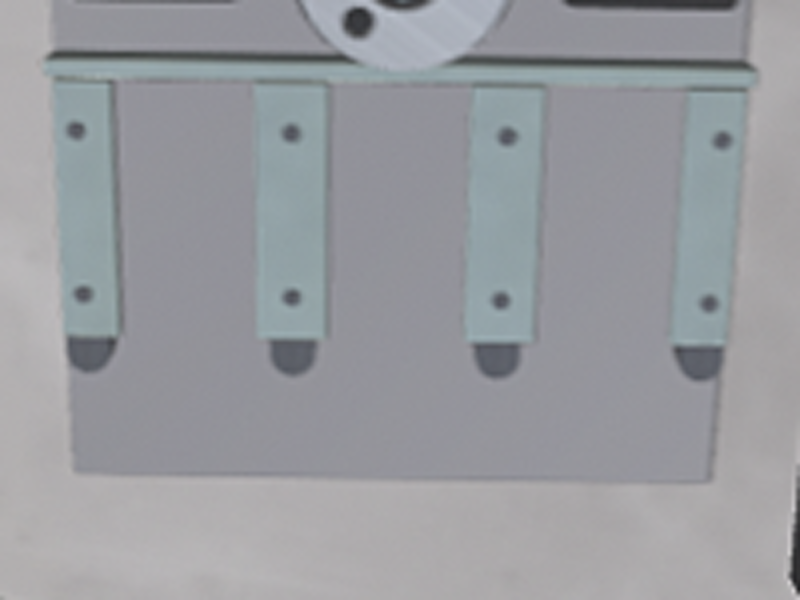

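Run:
```python
from h import *
f=np.load('w1.npz'); M=f['M']
a=lambda p:np.array(p)/4-.375+[230,120]; b=lambda p:np.array(p)/4-.375+[230,180]
P=px2w(f,M,np.r_[a([(45,57),(765,67)]),b([(712,482),(75,472)])],.006); print(P.round(4), P.mean(0), np.degrees(np.arctan2(*(P[0]+P[1]-P[2]-P[3])[1::-1])), np.degrees(np.arctan2(*(P[0]+P[3]-P[1]-P[2])[1::-1]))-90)
S=px2w(f,M,b([(76,130),(291,133),(508,136),(722,140),(83,294),(291,297),(500,300),(708,303)]),.020); print(S.round(4))
print('yaw',np.degrees(np.arctan2(*(S[:4]-S[4:]).mean(0)[1::-1])), np.degrees(np.arctan2(*(S[0]+S[4]-S[3]-S[7])[1::-1]))-90,'spacing',np.linalg.norm(S[0]-S[3])/3)
th=np.radians(9.1); Rb=np.array([[np.cos(th),-np.sin(th)],[np.sin(th),np.cos(th)]])
print('screws rel plate',((S[:,:2]-P.mean(0)[:2])@Rb).round(4))
H=px2w(f,M,a([(450,139),(358,261),(403,198)]),.046); print('holes',H.round(4),(H[0]+H[1])/2,np.linalg.norm(H[0]-H[1]),np.degrees(np.arctan2(*(H[0]-H[1])[1::-1])))
print('hub rel',((H[:,:2]-P.mean(0)[:2])@Rb).round(4))
C=cloud(f,M)
for p in [(450,170),(403,198),(600,400)]: u,v=a(p).round().astype(int); print(C[v,u])
```

```text
[[ 0.6794  0.1489  0.006 ]
 [ 0.7126 -0.0502  0.006 ]
 [ 0.5129 -0.0836  0.006 ]
 [ 0.4801  0.1162  0.006 ]] [0.59626556 0.03283494 0.006     ] 9.400217934131065 9.378904883124136
[[ 0.5952  0.127   0.02  ]
 [ 0.6052  0.066   0.02  ]
 [ 0.6154  0.0047  0.02  ]
 [ 0.6253 -0.0561  0.02  ]
 [ 0.5458  0.1189  0.02  ]
 [ 0.5559  0.0581  0.02  ]
 [ 0.566  -0.003   0.02  ]
 [ 0.5761 -0.0639  0.02  ]]
yaw 9.095685027176787 9.369842052311057 spacing 0.06184019803275572
screws rel plate [[ 0.0138  0.0931]
 [ 0.0141  0.0314]
 [ 0.0145 -0.0308]
 [ 0.0146 -0.0924]
 [-0.0362  0.093 ]
 [-0.0358  0.0313]
 [-0.0355 -0.0306]
 [-0.0352 -0.0924]]
holes [[0.6806 0.0351 0.046 ]
 [0.645  0.053  0.046 ]
 [0.6635 0.0443 0.046 ]] [0.66282345 0.04409299 0.046     ] 0.039803928020789484 -26.7098818178534
hub rel [[ 0.0836 -0.0111]
 [ 0.0514  0.0122]
 [ 0.0682  0.0007]]
[0.67271816 0.03370804 0.04443326]
[0.66259142 0.04452833 0.03886135]
[ 0.60883325 -0.02639582  0.00330393]
```

Call:
move_arm(
  increments=[1,-30,50,0,10,1,-60,100,0,20,1,-95,150,0,30,1,-130,195,0,40,1,-150,215,0,47,1,-150,215,0,47],
)

```text
time: 2.7
tcp_pos: [0.4865, 0.257, 0.3053]
ee_rot: [-0.0, 0.878, 0.478, -0.001]
ft_force: [-0.1, -1.0, -0.2]
gripper_width: 0.092
```

Call:
move_arm(
  increments=[1,0,0,0,10,1,0,0,0,20,1,0,0,0,30,1,0,0,0,40,1,0,0,0,50,1,0,0,-10,60,1,0,0,-20,70,1,-5,0,-30,80,1,-10,-5,-40,90,1,-15,-7,-55,100],
)

```text
time: 3.95
tcp_pos: [0.4732, 0.2473, 0.2498]
ee_rot: [0.001, 0.198, 0.98, -0.001]
ft_force: [0.2, -0.5, -0.1]
gripper_width: 0.0919
```

Call:
move_arm(
  increments=[1,0,0,0,0,1,0,0,0,0],
)

```text
time: 4.2
tcp_pos: [0.4745, 0.2459, 0.2501]
ee_rot: [0.001, 0.202, 0.979, -0.001]
ft_force: [0.2, 0.2, -0.1]
gripper_width: 0.0916
```

Run:
```python
from h import *
s,f,M=wrist('w2.png'); print(s['tcp_pos'],yaw(s),s['joint_pos'].round(2)); np.savez('w2.npz',M=M,**f)
```

```text
[0.47449554 0.24592707 0.250081  ] 66.74894478650688 [ 0.02  0.38 -0.81  1.71  0.3   1.18  0.3 ]
```

View pics/w2.png

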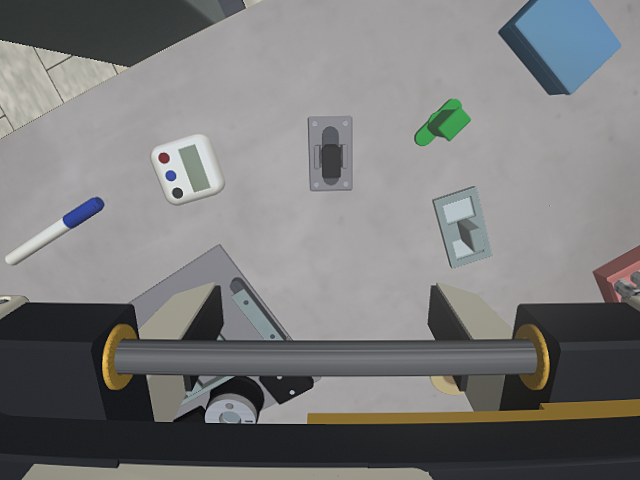

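Run:
```python
from h import *
f=np.load('w2.npz'); crop(f['pixels'],290,105,80,100,6,'w2a.png')
```

```text
(no output)
```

View pics/w2a.png

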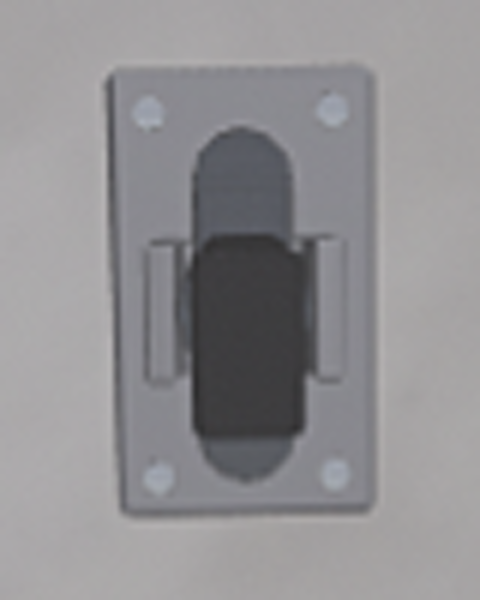

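Run:
```python
from h import *
f=np.load('w2.npz'); M=f['M']
a=lambda p:np.array(p)/6-.417+[290,105]
P=px2w(f,M,a([(116,68),(374,66),(374,510),(126,510)]),.005); print(P.round(4), P.mean(0), np.degrees(np.arctan2(*(P[3]+P[2]-P[0]-P[1])[1::-1])),np.linalg.norm(P[1]-P[2]),np.linalg.norm(P[1]-P[0]))
B=px2w(f,M,a([(243,127),(247,483)]),.024); print('bar',B.round(4),B.mean(0),np.linalg.norm(B[0]-B[1]),np.degrees(np.arctan2(*(B[1]-B[0])[1::-1])))
B=px2w(f,M,a([(192,236),(307,236)]),.074); print('cap',B.round(4),B.mean(0),np.linalg.norm(B[0]-B[1]),np.degrees(np.arctan2(*(B[1]-B[0])[1::-1])))
B=px2w(f,M,a([(148,110),(332,108),(336,474),(160,478)]),.005); print('screws',B.mean(0),np.degrees(np.arctan2(*(B[3]+B[2]-B[0]-B[1])[1::-1])))
C=cloud(f,M); 
for p in [(60,300),(420,300),(243,180)]: u,v=a(p).round().astype(int); print(C[v,u])
q=C[142:180,320:342].reshape(-1,3); m=q[(q[:,2]>.066)]; print(len(m),m.mean(0),rect(m[:,:2]))
```

```text
[[0.3958 0.2613 0.005 ]
 [0.412  0.2999 0.005 ]
 [0.4796 0.2724 0.005 ]
 [0.4629 0.2335 0.005 ]] [0.43759237 0.26678565 0.005     ] -22.37185714687623 0.07295897451349141 0.041852737759495065
bar [[0.412  0.2767 0.024 ]
 [0.4637 0.2554 0.024 ]] [0.4378336  0.26603191 0.024     ] 0.05590162721898285 -22.393494583380736
cap [[0.4211 0.2647 0.074 ]
 [0.4273 0.2792 0.074 ]] [0.42423888 0.27196112 0.074     ] 0.01572971298054073 66.79054685904015
screws [0.43772603 0.26609725 0.005     ] -21.789157094803823
[ 0.42713436  0.23732766 -0.00088148]
[ 0.45118029  0.29324073 -0.00151702]
[0.4197532  0.27329585 0.02340926]
595 [0.43787268 0.26590276 0.0738219 ] ((426.27410888671875, 270.4214172363281), (15.826664924621582, 52.242591857910156), 68.76496124267578)
```

Call:
move_arm(
  increments=[1,-20,10,-50,0,1,-37,20,-100,0.9,1,-37,20,-150,0.9,1,-37,20,-180,0.9,1,-37,20,-200,0.9,1,-37,20,-217,0.9,1,-37,20,-217,0.9],
)

```text
time: 5.12
tcp_pos: [0.4372, 0.2663, 0.0327]
ee_rot: [0.001, 0.194, 0.981, -0.002]
ft_force: [-0.0, 0.2, 0.8]
gripper_width: 0.0918
```

Run:
```python
from h import *
s,f,M=wrist('w3.png'); print(s['tcp_pos'],yaw(s),s['joint_pos'].round(2),s['ft_force'])
f=grab_frame('side');save(f['pixels'],'x.png'); crop(f['pixels'],300,280,150,120,5,'s3.png')
```

```text
[0.43721742 0.26634599 0.03271765] 67.6771753049829 [-0.17  0.61 -0.66  2.    0.56  0.72 -0.  ] [-0.04462147  0.20431634  0.75796419]
```

View pics/w3.png

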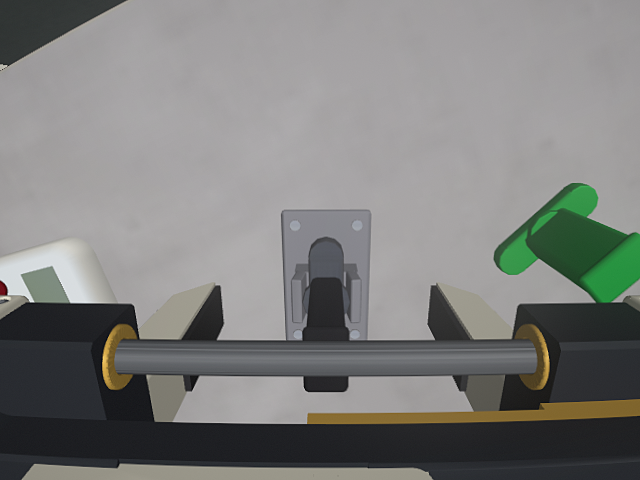

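View pics/s3.png

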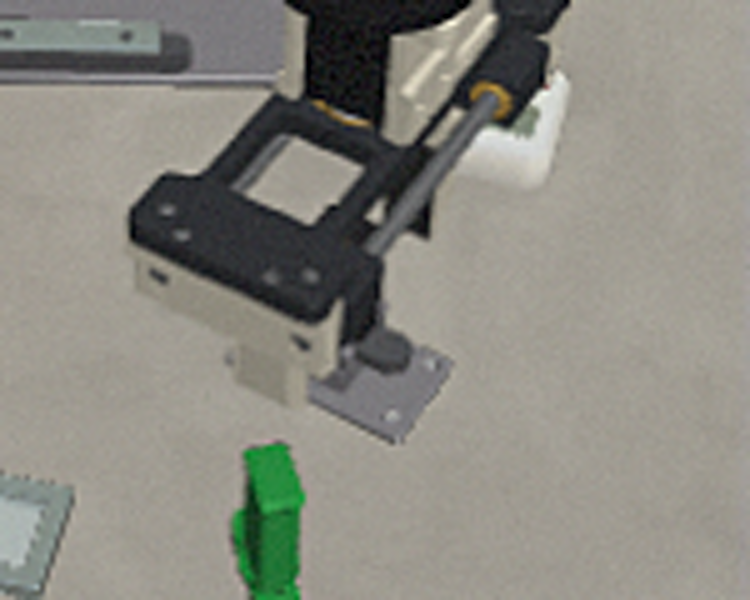

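The jaws straddle the black grip, which is centred near (326,340) in the wrist picture, and they clear the timer and the green part. I'll close the gripper.

Call:
move_arm(
  increments=[0,0,0,0,0,0,0,0,0,0,0,0,0,0,0,0,0,0,0,0,0,0,0,0,0,0,0,0,0,0,0,0,0,0,0,0,0,0,0,0],
)

```text
time: 6.22
tcp_pos: [0.4377, 0.267, 0.0339]
ee_rot: [0.002, 0.193, 0.981, -0.001]
ft_force: [-0.3, -0.8, 0.2]
gripper_width: 0.0164
```

Call:
move_arm(
  increments=[0.3,0,0,0,0,0.3,0,0,0,0,0.3,0,0,-2,0,0.3,0,0,-4,0,0,0,0,-4,0,0,0,0,-4,0,0,0,0,-4,0,0,0,0,-4,0],
)

```text
time: 7.22
tcp_pos: [0.4377, 0.2669, 0.0299]
ee_rot: [0.002, 0.193, 0.981, -0.001]
ft_force: [-0.1, 0.3, -0.8]
gripper_width: 0.0152
```

Run:
```python
from h import *
s,f,M=wrist('w4.png'); print(s['tcp_pos'],yaw(s),s['ft_force'],s['gripper_width'])
```

```text
[0.43772611 0.26687295 0.02987995] 67.69690199154921 [-0.10337632  0.32911146 -0.77693493] 0.015213965267046594
```

View pics/w4.png

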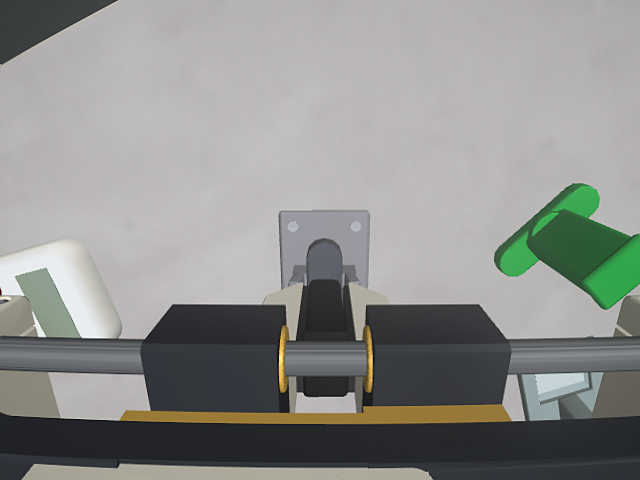

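Call:
move_arm(
  increments=[0,0,0,0,0,0,0,0,0,0,0,0,0,0,0],
)

```text
time: 7.65
tcp_pos: [0.4377, 0.2669, 0.0299]
ee_rot: [0.002, 0.193, 0.981, -0.001]
ft_force: [0.1, -0.1, -0.5]
gripper_width: 0.0151
```

Call:
move_arm(
  increments=[0,0,0,20,0,0,0,0,50,0,0,0,0,90,0,0,30,-20,120,0,0,75,-60,130,0,0,115,-100,130,0,0,155,-145,130,0,0,190,-185,120,-2,0,225,-222,110,-4,0,225,-222,100,-4],
)

```text
time: 8.9
tcp_pos: [0.665, 0.0393, 0.1285]
ee_rot: [0.002, 0.231, 0.973, -0.002]
ft_force: [-1.0, 1.5, -1.7]
gripper_width: 0.0154
```

Call:
move_arm(
  increments=[0,0,0,0,0,0,0,0,0,0],
)

```text
time: 9.15
tcp_pos: [0.6646, 0.04, 0.1287]
ee_rot: [0.002, 0.231, 0.973, -0.002]
ft_force: [-0.2, -0.3, -1.6]
gripper_width: 0.0149
```

Run:
```python
from h import *
s,f,M=wrist('w5.png'); print(s['tcp_pos'],yaw(s),s['ft_force'],s['gripper_width']); np.savez('w5.npz',M=M,**f)
f=grab_frame('side');np.savez('s5.npz',**f); crop(f['pixels'],220,200,160,120,5,'s5.png')
```

```text
[0.66458134 0.04004873 0.12867314] 63.32330171921249 [-0.22200098 -0.31416015 -1.62113947] 0.014898112908885371
```

View pics/w5.png

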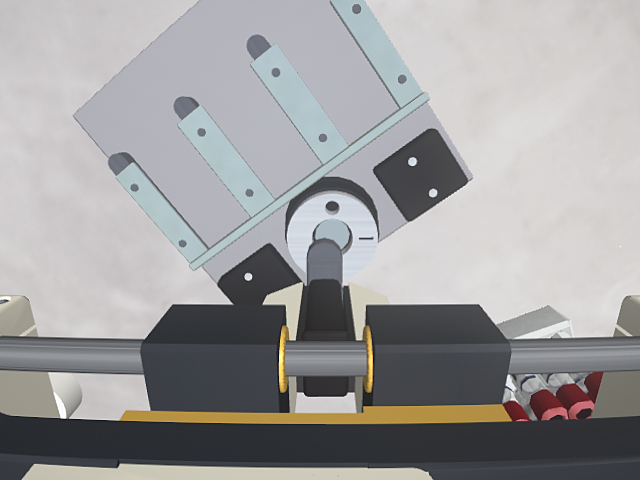

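View pics/s5.png

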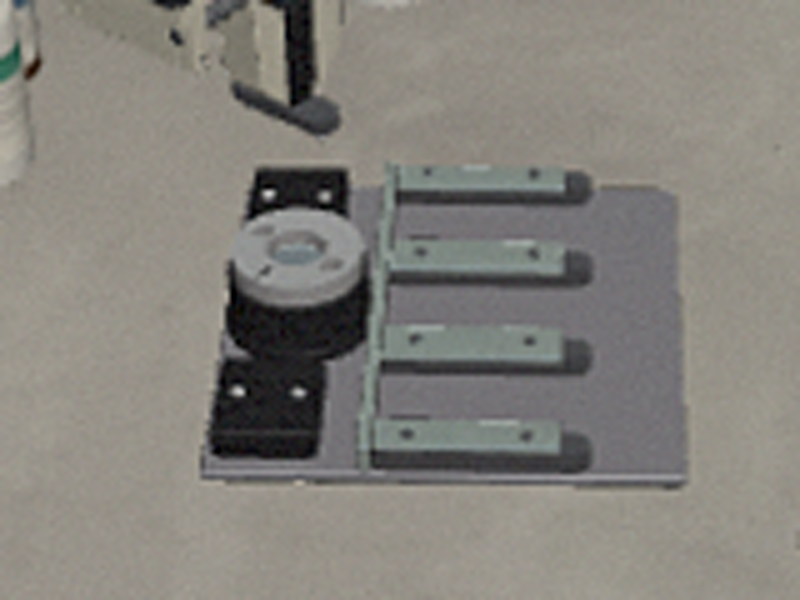

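Run:
```python
from h import *
f=np.load('w5.npz'); crop(f['pixels'],272,165,120,120,5,'w5a.png')
```

```text
(no output)
```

View pics/w5a.png

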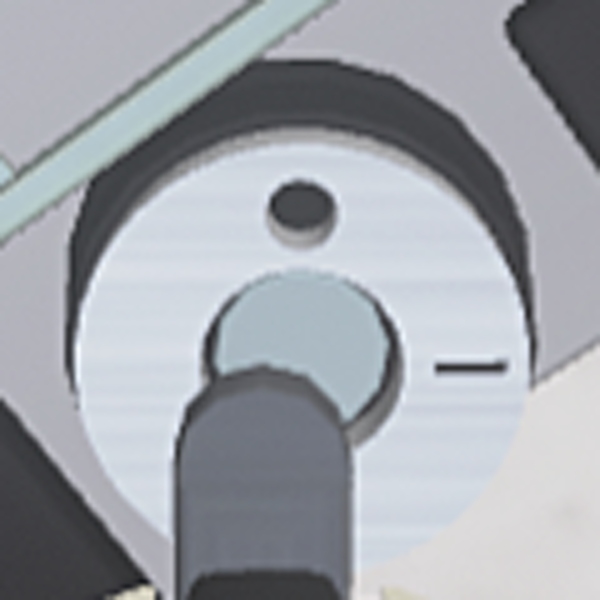

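```bash
cat >> h.py <<'E'
def circ(P):
    A=np.c_[2*P[:,:2],np.ones(len(P))]; x=np.linalg.lstsq(A,(P[:,:2]**2).sum(1),rcond=None)[0]
    return x[:2],np.sqrt(x[2]+x[:2]@x[:2])
E
python3 - <<'E'
from h import *
f=np.load('w5.npz'); M=f['M']
a=lambda p:np.array(p)/5-.4+[272,165]
for z in (.046,.044):
    P=px2w(f,M,a([(76,358),(160,190),(230,153),(300,143),(380,160),(450,205),(530,360),(522,430),(490,495)]),z); c,r=circ(P); print('ring',c,r,(np.linalg.norm(P[:,:2]-c,axis=1)-r).round(4))
    H=px2w(f,M,a([(266,212),(336,212),(301,180),(301,247)]),z); h=H.mean(0)[:2]; print('hole',h,np.linalg.norm(h-c),np.degrees(np.arctan2(*(c-h)[::-1])), circ(H))
    mk=px2w(f,M,a([(436,368),(507,366)]),z)[:,:2]; print('mark dirs',np.degrees(np.arctan2(*(mk[1]-mk[0])[::-1])),np.degrees(np.arctan2(*(mk.mean(0)-c)[::-1])))
s=.1287-.0139
B=px2w(f,M,a([(172,470),(352,470),(262,366)]),s+.008)[:,:2]; print('bar',B, np.linalg.norm(B[0]-B[1]))
d=np.array([np.cos(np.radians(153.3)),np.sin(np.radians(153.3))]); print('spanner c est',B[2]-28*d/1000, (B[0]+B[1])/2)
m=(B[0]+B[1])/2; t=np.array([.66458,.04005]); n=np.array([-d[1],d[0]]); print('lateral off bar from tcp',(m-t)@n)
print('rows', ' bar tip proj', w2px(f,M,[[*(t+28*d/1000),s+.008]]), a((262,366)))
C=cloud(f,M); u,v=a((450,300)).astype(int); print(C[v,u],C[165:300,272:400,2].max())
u,v=a((262,480)).astype(int); print(C[v,u],'bar top', s+.008)
E
```

```text
ring [0.66266575 0.04513048] 0.029081974488091942 [-0.0005  0.0003  0.0005  0.0003 -0.0002 -0.0008 -0.0002  0.0001  0.0004]
hole [0.64410603 0.05427742] 0.02069129186443919 -26.235840353428216 (array([0.64419815, 0.05423075]), np.float64(0.004278199352124326))
mark dirs 65.0889982120615 65.38610928198472
ring [0.66324924 0.04486783] 0.02932571756158639 [-0.0006  0.0003  0.0005  0.0003 -0.0002 -0.0008 -0.0002  0.0001  0.0004]
hole [0.64453397 0.05409143] 0.020864710594165652 -26.235840353431936 (array([0.64462686, 0.05404436]), np.float64(0.004314055977267208))
mark dirs 65.08899821206194 65.38610928198798
bar [[0.64318938 0.04117379]
 [0.65020753 0.05519645]
 [0.63821294 0.05246002]] 0.01568086576759737
spanner c est [0.66322734 0.03987909] [0.64669845 0.04818512]
lateral off bar from tcp 0.0007668364673513936
rows  bar tip proj [[325.77345311 240.31752852]] [324.  237.8]
[0.6625851  0.06569985 0.04370713] 0.2846281100920769
[0.64775491 0.04764391 0.12138181] bar top 0.12280000000000002
```

Call:
move_arm(
  increments=[0,0,5,-25,0.3,0,0,5,-45,0.3,0,0,5,-52,0.3,0,0,5,-52,0.3],
)

```text
time: 9.75
tcp_pos: [0.6645, 0.0453, 0.0768]
ee_rot: [0.002, 0.228, 0.974, -0.002]
ft_force: [0.3, -0.6, -0.3]
gripper_width: 0.0152
```

Run:
```python
from h import *
s,f,M=wrist('w6.png'); print(s['tcp_pos'],yaw(s),s['ft_force'],s['gripper_width']); np.savez('w6.npz',M=M,**f)
a=f['pixels'][200:320,250:400]; f=grab_frame('side');np.savez('s6.npz',**f); b=f['pixels'][215:275,255:330]
save(np.hstack([cv2.resize(a,(500,400),interpolation=2),cv2.resize(b,(500,400),interpolation=2)])[:,:,:][:, :1000][:, ::1].copy()[:, :], 'x6.png')
save(cv2.resize(cv2.imread('pics/x6.png')[:,:,::-1],(800,320)),'c6.png')
```

```text
[0.66452338 0.04533351 0.07679956] 63.64834328318658 [ 0.28120682 -0.55071897 -0.3094941 ] 0.015231727171975858
```

View pics/c6.png

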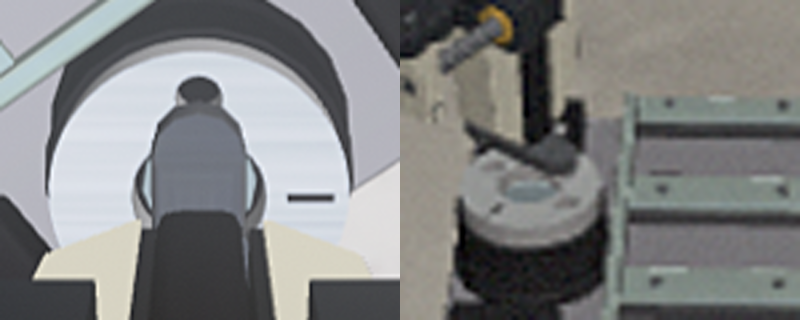

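The bar lines up with the visible hole and is about centred on the ring. I'll descend.

Call:
move_arm(
  increments=[0,0,0,-5,0,0,0,0,-9,0,0,0,0,-11,0,0,0,0,-13,0,0,0,0,-15,0,0,0,0,-15.5,0],
)

```text
time: 10.6
tcp_pos: [0.6649, 0.0457, 0.0621]
ee_rot: [0.002, 0.228, 0.974, -0.002]
ft_force: [-1.0, 0.9, 0.6]
gripper_width: 0.0153
```

Run:
```python
from h import *
s,f,M=wrist('w7.png'); print(s['tcp_pos'],yaw(s),s['ft_force'],s['wrist_torque'],s['gripper_width'])
a=f['pixels'][200:320,250:400]; f=grab_frame('side'); b=f['pixels'][215:275,255:330]
save(np.hstack([cv2.resize(a,(400,320),interpolation=2),cv2.resize(b,(400,320),interpolation=2)]),'c7.png')
```

```text
[0.66494367 0.04572352 0.06210467] 63.651929960552884 [-0.99071065  0.86212406  0.6017601 ] [0.21462655 0.20070037 0.00287567] 0.015279788996479396
```

View pics/c7.png

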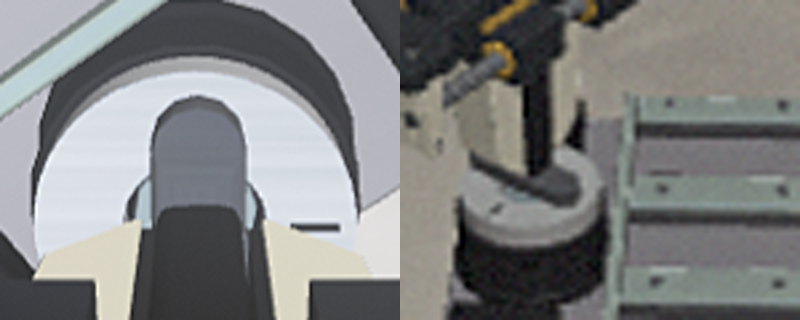

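Call:
move_arm(
  increments=[0,0,0,-1.5,0,0,0,0,-1.5,4,0,0,0,-1.5,8,0,0,0,-1.5,12,0,0,0,-1.5,16,0,0,0,-1.5,20,0,0,0,-1.5,20],
)

```text
time: 11.58
tcp_pos: [0.6648, 0.0457, 0.0605]
ee_rot: [0.002, 0.056, 0.998, -0.001]
ft_force: [-1.3, 0.7, -1.2]
gripper_width: 0.0154
```

Run:
```python
from h import *
s,f,M=wrist('w8.png'); print(s['tcp_pos'],yaw(s),s['ft_force'],s['wrist_torque'],s['gripper_width'],s['joint_pos'].round(2))
```

```text
[0.66479041 0.0456662  0.06051732] 83.61823622702977 [-1.2858329   0.73212462 -1.20816726] [0.3118458  0.37019232 0.00704749] 0.01542089190756305 [ 0.28  0.77 -0.71  1.59  0.58  1.    0.85]
```

View pics/w8.png

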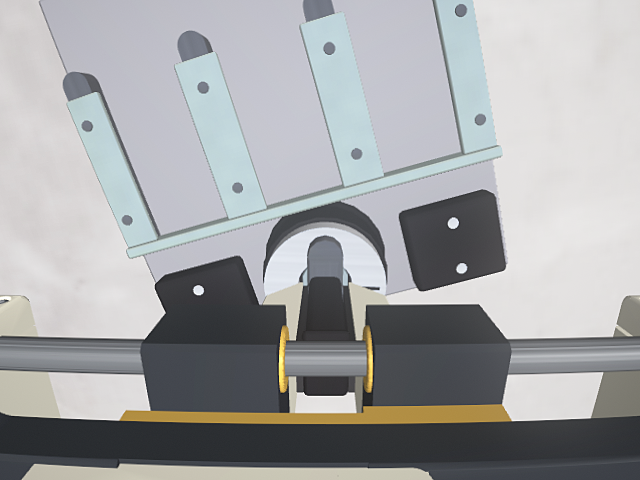

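The mark on the ring stays beside the bar, at (372,288), so the ring is turning with the spanner. I'll continue anticlockwise.

Call:
move_arm(
  increments=[0,0,0,0,5,0,0,0,0,10,0,0,0,0,15,0,0,0,0,20,0,0,0,0,25,0,0,0,0,30],
)

```text
time: 12.38
tcp_pos: [0.6647, 0.046, 0.0605]
ee_rot: [0.003, -0.205, 0.979, -0.0]
ft_force: [-3.0, 1.8, -0.4]
gripper_width: 0.0148
```

Run:
```python
from h import *
s=state(); print(s['tcp_pos'],yaw(s),s['ft_force'],s['wrist_torque'],s['gripper_width'])
```

```text
[0.66469498 0.04596912 0.06053599] 113.6267218133231 [-3.0148862   1.84150397 -0.38745292] [ 0.52291763  0.52577988 -0.08506747] 0.014838416108085669
```

Call:
move_arm(
  increments=[0,0,0,0,3,0,0,0,0,6,0,0,0,0,9],
)

```text
time: 12.75
tcp_pos: [0.6645, 0.0462, 0.0605]
ee_rot: [0.002, -0.281, 0.96, 0.0]
ft_force: [-3.1, 1.8, -0.0]
gripper_width: 0.0153
```

Run:
```python
from h import *
s=state(); print(s['tcp_pos'],yaw(s),s['ft_force'],s['wrist_torque'],s['gripper_width'])
```

```text
[0.66452805 0.0461785  0.06049012] 122.6282483429539 [-3.09021642  1.77163752 -0.03816537] [ 0.39220208  0.47549762 -0.05922146] 0.015300806689967679
```

Call:
move_arm(
  increments=[0,-0.5,0.2,0,2,0,-0.8,0.3,0,4,0,-0.8,0.3,0,6,0,-0.8,0.3,0,6],
)

```text
time: 13.25
tcp_pos: [0.6637, 0.0464, 0.0605]
ee_rot: [0.002, -0.331, 0.944, 0.0]
ft_force: [-1.3, 0.8, -1.0]
gripper_width: 0.0152
```

Run:
```python
from h import *
s=state(); print(s['tcp_pos'],yaw(s),s['ft_force'],s['wrist_torque'],s['gripper_width'])
```

```text
[0.66371989 0.04639764 0.06045809] 128.64078288561961 [-1.31675977  0.78001347 -0.96596324] [ 0.22331851  0.40888845 -0.01549268] 0.015199516713438615
```

Call:
move_arm(
  increments=[0,0,0,0,2,0,0,0,0,4,0,0,0,0,6,0,0,0,0,6],
)

```text
time: 13.75
tcp_pos: [0.6637, 0.0464, 0.0604]
ee_rot: [0.002, -0.38, 0.925, 0.0]
ft_force: [-2.1, -0.3, -0.9]
gripper_width: 0.0153
```

Run:
```python
from h import *
s,f,M=wrist('w9.png'); print(s['tcp_pos'],yaw(s),s['ft_force'],s['wrist_torque'],s['gripper_width'],s['joint_pos'].round(2))
```

```text
[0.66367678 0.04635165 0.06040387] 134.67171233498902 [-2.09022404 -0.25059224 -0.85839766] [ 0.2475166   0.50787981 -0.04539451] 0.015342153788649632 [ 0.39  0.85 -0.91  1.58  0.74  1.08  1.63]
```

View pics/w9.png

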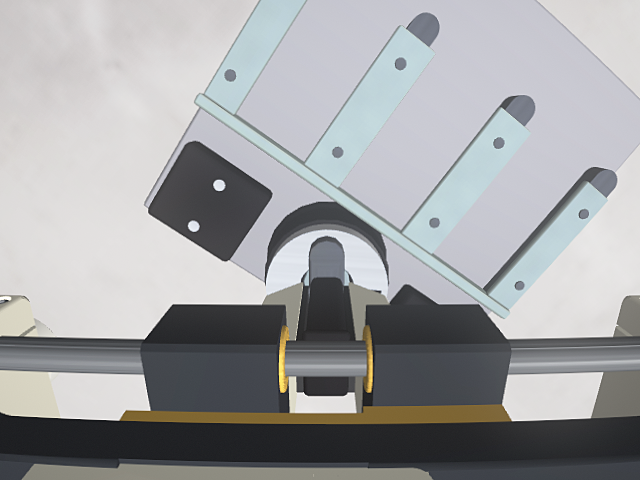

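Call:
move_arm(
  increments=[0,0,0,0,2,0,0,0,0,4,0,0,0,0,4],
)

```text
time: 14.18
tcp_pos: [0.6636, 0.0463, 0.0603]
ee_rot: [0.002, -0.412, 0.911, 0.001]
ft_force: [-2.5, -0.2, -0.7]
gripper_width: 0.0152
```

Run:
```python
from h import *
s=state(); print(s['tcp_pos'],yaw(s),s['ft_force'],s['wrist_torque'],s['gripper_width'])
```

```text
[0.66364182 0.04633388 0.06034976] 138.67944401392865 [-2.52708681 -0.24775154 -0.73861656] [ 0.19847543  0.52231783 -0.04389643] 0.015222158938784423
```

Call:
move_arm(
  increments=[0,0,0,0,2,0,0,0,0,4,0,0,0,0,4],
)

```text
time: 14.55
tcp_pos: [0.6636, 0.0463, 0.0603]
ee_rot: [0.002, -0.444, 0.896, 0.001]
ft_force: [-2.4, -0.4, 0.1]
gripper_width: 0.0149
```

Run:
```python
from h import *
s,f,M=wrist('w10.png'); print(s['tcp_pos'],yaw(s),s['ft_force'],s['wrist_torque'],s['gripper_width'],s['joint_pos'].round(2)); crop(f['pixels'],250,190,150,112,5,'w10a.png')
```

```text
[0.6636181  0.04630667 0.06033269] 142.7014708015791 [-2.35978947 -0.36745419  0.05642949] [ 0.23940674  0.59811071 -0.25400404] 0.014922120780872657 [ 0.4   0.86 -0.94  1.58  0.76  1.1   1.75]
```

View pics/w10a.png

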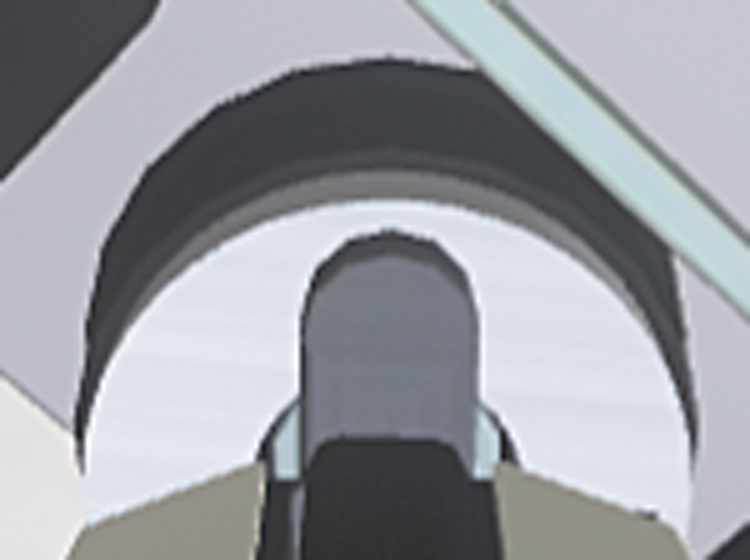

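The torque jumped to 0.25 N m, so the stop is reached. I'll nudge once more to confirm, then relax and lift out.

Call:
move_arm(
  increments=[0,0,0,0,1.5,0,0,0,0,1.5],
)

```text
time: 14.85
tcp_pos: [0.6636, 0.0464, 0.0604]
ee_rot: [0.002, -0.455, 0.89, 0.001]
ft_force: [-4.0, -0.1, -0.5]
gripper_width: 0.0151
```

Run:
```python
from h import *
s=state(); print(s['tcp_pos'],yaw(s),s['ft_force'],s['wrist_torque'],s['gripper_width'])
```

```text
[0.66361164 0.04635569 0.06037156] 144.1822198230735 [-3.96957996 -0.09326671 -0.4827946 ] [ 0.24284652  0.59821625 -0.5278869 ] 0.015112783955131817
```

Call:
move_arm(
  increments=[0,0,0,0,-2,0,0,0,0,-3,0,0,0,4,-3,0,0,0,9,-3,0,0,0,16,-3,0,0,0,35,-3,0,0,0,60,-3,0,0,0,60,-3],
)

```text
time: 15.85
tcp_pos: [0.6652, 0.0472, 0.1237]
ee_rot: [0.005, -0.432, 0.902, 0.0]
ft_force: [-0.1, 0.4, -2.0]
gripper_width: 0.0152
```

Run:
```python
from h import *
s,f,M=wrist('w11.png'); print(s['tcp_pos'],yaw(s),s['ft_force'],s['wrist_torque']); crop(f['pixels'],230,150,200,150,4,'w11a.png'); np.savez('w11.npz',M=M,**f)
```

```text
[0.66521438 0.04721669 0.12370287] 141.17595892788896 [-0.10522635  0.37828278 -2.00041944] [ 0.17149206 -0.11045477  0.02115462]
```

View pics/w11a.png

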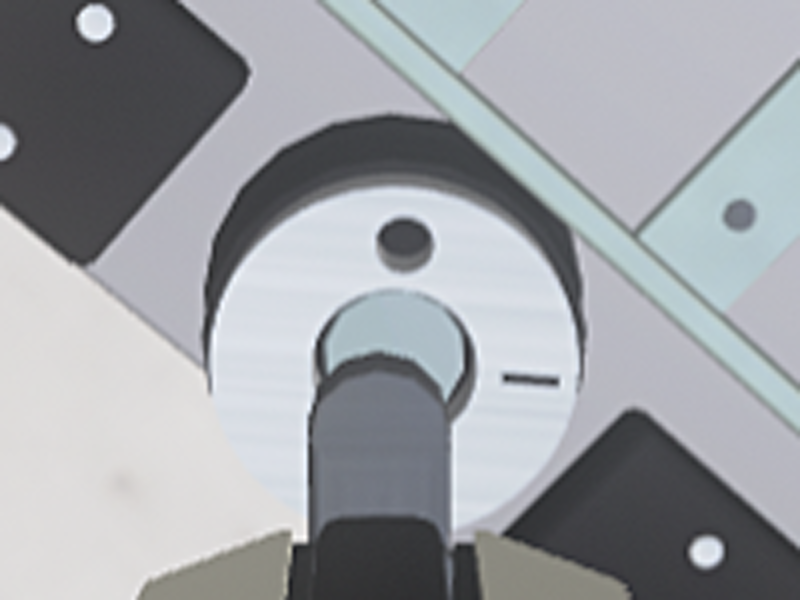

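Run:
```python
from h import *
f=np.load('w11.npz'); M=f['M']
a=lambda p:np.array(p)/4-.375+[230,150]
P=px2w(f,M,a([(209,360),(250,250),(300,208),(390,185),(480,208),(545,265),(581,360),(570,420),(540,475)]),.046); c,r=circ(P); print('ring',c,r,(np.linalg.norm(P[:,:2]-c,axis=1)-r).round(4))
h=px2w(f,M,a([(405,244)]),.046)[0,:2]; print(h,np.linalg.norm(h-c),np.degrees(np.arctan2(*(h-c)[::-1])))
mk=px2w(f,M,a([(502,377),(559,381)]),.046)[:,:2]; print('mark',np.degrees(np.arctan2(*(mk[1]-mk[0])[::-1])),np.degrees(np.arctan2(*(mk.mean(0)-c)[::-1])))
C=cloud(f,M);u,v=a((380,450)).astype(int); print('bar top',C[v,u]); s=C[v,u][2]
u,v=a((280,300)).astype(int); print('ring top',C[v,u])
B=px2w(f,M,a([(311,440),(449,440),(380,354)]),s)[:,:2]; d=np.radians(180+51.2); d=np.array([np.cos(d),np.sin(d)]); print(B,'cam spanner c',B[2]-.028*d, np.degrees(np.arctan2(*(B[1]-B[0])[::-1])))
```

```text
ring [0.66211423 0.04455544] 0.0289503895789101 [-0.0003  0.0001  0.0003  0.0002 -0.0002 -0.0004  0.0002 -0.      0.0002]
[0.64817939 0.02997446] 0.020168901462668577 -133.7019653981228
mark 136.97834927596347 137.25133103571986
bar top [0.65475875 0.03206371 0.11666832]
ring top [0.66899703 0.02461394 0.04439842]
[[0.65974794 0.02662401]
 [0.6479422  0.03610861]
 [0.64762496 0.02364476]] cam spanner c [0.66516986 0.04546622] 141.22201760433518
```

The ring has turned about 72° (hole line from -26.5° to 46.3°). I'll return the spanner to its rest.

Call:
move_arm(
  increments=[0,-10,10,30,-8,0,-45,45,35,-16,0,-80,80,35,-24,0,-115,110,35,-32,0,-150,145,30,-40,0,-180,175,20,-48,0,-205,200,0,-56,0,-220,215,-20,-64,0,-227.5,219.7,-40,-73.5,0,-227.5,219.7,-55,-73.5],
)

```text
time: 17.15
tcp_pos: [0.4361, 0.2665, 0.0661]
ee_rot: [0.003, 0.192, 0.981, -0.002]
ft_force: [-0.2, -0.4, -0.2]
gripper_width: 0.0152
```

Call:
move_arm(
  increments=[0,0,0,0,0,0,0,0,0,0],
)

```text
time: 17.4
tcp_pos: [0.4366, 0.2663, 0.0663]
ee_rot: [0.003, 0.192, 0.981, -0.002]
ft_force: [0.2, -0.4, -1.7]
gripper_width: 0.0152
```

Run:
```python
from h import *
s,f,M=wrist('w12.png'); print(s['tcp_pos'],yaw(s),s['ft_force']); crop(f['pixels'],250,170,150,150,4,'w12a.png'); np.savez('w12.npz',M=M,**f)
```

```text
[0.43657564 0.2662605  0.06629344] 67.90745558423566 [ 0.17750676 -0.41510238 -1.68572685]
```

View pics/w12a.png

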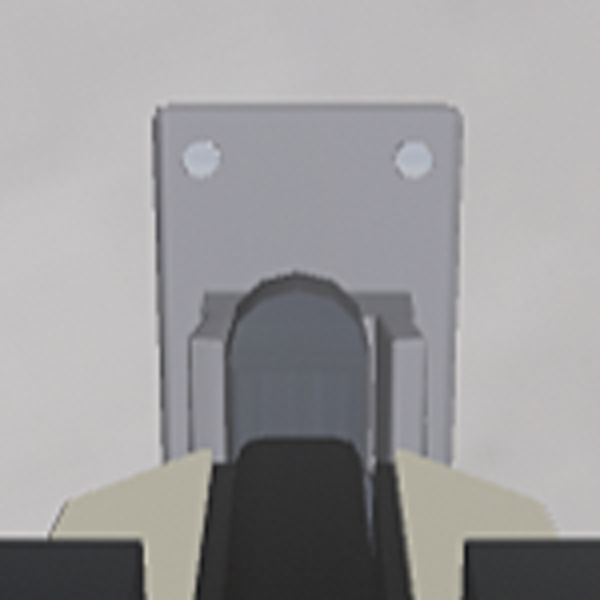

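Call:
move_arm(
  increments=[0,1,0.8,0,-0.2,0,1,0.8,-15,-0.2,0,1,0.8,-25,-0.2,0,1,0.8,-32,-0.2,0,1,0.8,-36,-0.2,0,1,0.8,-36.3,-0.2],
)

```text
time: 18.2
tcp_pos: [0.4377, 0.2673, 0.0301]
ee_rot: [0.003, 0.193, 0.981, -0.002]
ft_force: [0.1, 0.4, -1.8]
gripper_width: 0.0154
```

Call:
move_arm(
  increments=[0.3,0,0,0,0,0.6,0,0,0,0,1,0,0,0,0,1,0,0,0,0,1,0,0,0,0],
)

```text
time: 18.82
tcp_pos: [0.4377, 0.2673, 0.0301]
ee_rot: [0.003, 0.194, 0.981, -0.002]
ft_force: [0.2, -0.3, 0.1]
gripper_width: 0.0607
```

Call:
move_arm(
  increments=[1,0,0,20,0,1,0,0,50,0,1,0,0,110,0,1,0,0,150,0],
)

```text
time: 19.32
tcp_pos: [0.4378, 0.2679, 0.1825]
ee_rot: [0.003, 0.193, 0.981, -0.001]
ft_force: [0.7, 0.3, -0.1]
gripper_width: 0.0915
```

Run:
```python
from h import *
s,f,M=wrist('w13.png'); print(s['tcp_pos'],yaw(s),s['ft_force'],s['joint_pos'].round(2)); np.savez('w13.npz',M=M,**f)
f=grab_frame('top');np.savez('t13.npz',**f);save(f['pixels'],'t13.png')
```

```text
[0.43784489 0.26787346 0.18250218] 67.70576111442567 [ 0.73327004  0.32576329 -0.14819743] [-0.05  0.41 -0.8   1.86  0.35  1.02  0.18]
```

View pics/w13.png

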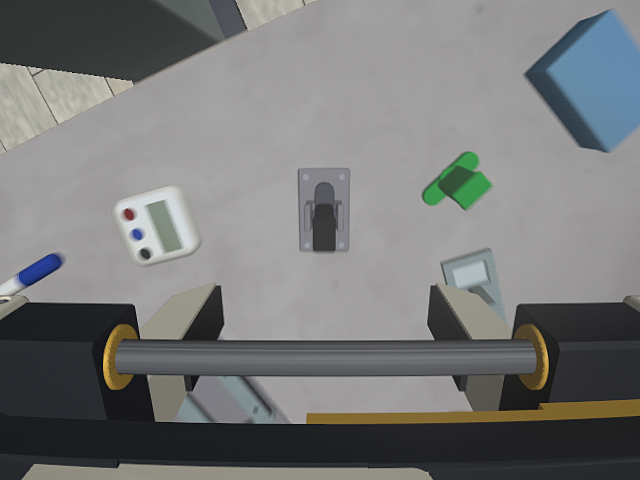

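View pics/t13.png

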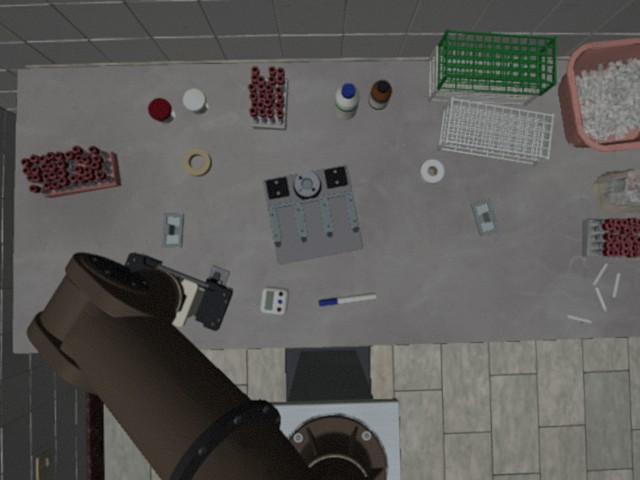

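The spanner stands in its rest at (323,215) in the wrist view. The top view shows the right slide has been knocked from (468,232) to (484,217), while the left slide at (173,230) is unchanged. Next is the left slide.

Call:
move_arm(
  increments=[1,40,25,40,8,1,90,55,65,16,1,130,80,65,22,1,163,98,65,22,1,163,98,65,22,1,163,98,65,22],
)

```text
time: 20.18
tcp_pos: [0.6014, 0.3672, 0.2484]
ee_rot: [0.005, 0.002, 1.0, 0.001]
ft_force: [0.5, 0.3, -0.3]
gripper_width: 0.0919
```

Run:
```python
from h import *
s,f,M=wrist('w14.png'); print(s['tcp_pos'],yaw(s),s['ft_force'],s['joint_pos'].round(2)); np.savez('w14.npz',M=M,**f); crop(f['pixels'],270,110,110,110,5,'w14a.png')
```

```text
[0.60141481 0.36724283 0.24840663] 89.72451161257126 [ 0.48273748  0.30861416 -0.2857864 ] [-0.19  0.68 -0.81  1.28  0.49  1.37  0.59]
```

View pics/w14.png

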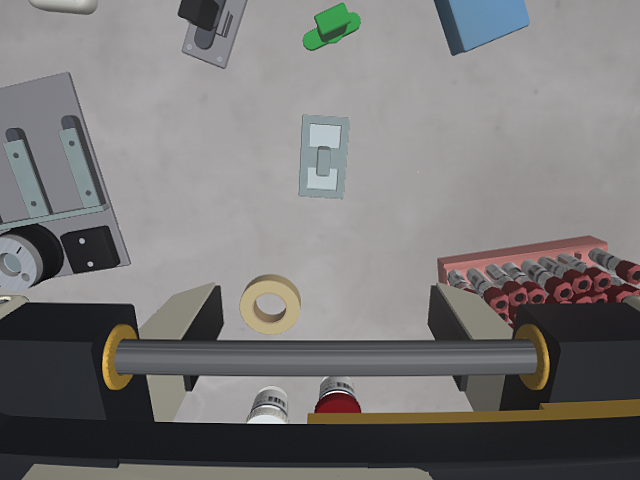

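View pics/w14a.png

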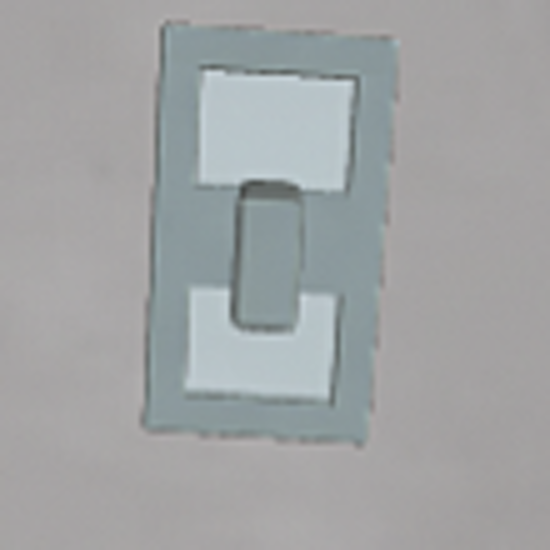

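```bash
cat >> h.py <<'E'
def slide(f,M,pts,z=.008):
    P=px2w(f,M,pts,z)[:,:2]  # order: far-left,far-right,near-right,near-left in image; x axis near->far image reversed
    d=(P[3]+P[2]-P[0]-P[1]); print('slide c',P.mean(0).round(4),'yaw',np.degrees(np.arctan2(d[1],d[0])),'L',np.linalg.norm(d)/2,'W',np.linalg.norm(P[0]+P[3]-P[1]-P[2])/2)
E
python3 - <<'E'
from h import *
f=np.load('w14.npz'); M=f['M']
a=lambda p:np.array(p)/5-.4+[270,110]
slide(f,M,a([(165,26),(398,40),(368,443),(145,430)]))
C=cloud(f,M); q=C[110:220,270:380].reshape(-1,3); m=q[q[:,2]>.044]; print(len(m),m.mean(0),rect(m[:,:2]))
# bank from this view? slide 1 in top now
f=np.load('t13.npz'); C=cloud(f,T(f)); q=C[190:250,460:510].reshape(-1,3); m=q[q[:,2]>.03]; print('slide2',m.mean(0)); 
p=px2w(f,T(f),[(484,217)],.008); print(p)
crop(f['pixels'],460,190,60,50,10,'t13a.png')
E
```

```text
slide c [0.5642 0.3655] yaw -3.9260115273456178 L 0.07921965063094494 W 0.04514021073971702
390 [0.55996702 0.36555723 0.08272966] ((548.4436645507812, 366.4739685058594), (11.95300579071045, 56.318302154541016), 86.02057647705078)
slide2 [ 0.56247352 -0.32350168  0.17771933]
[[ 0.57584368 -0.37449028  0.008     ]]
```

Call:
move_arm(
  increments=[1,-20,-1,-55,-1.8,1,-37,-1.7,-110,-3.6,1,-37,-1.7,-165,-3.6,1,-37,-1.7,-205,-3.6,1,-37,-1.7,-225,-3.6,1,-37,-1.7,-230.5,-3.6,0.3,-37,-1.7,-230.5,-3.6],
)

```text
time: 21.1
tcp_pos: [0.5649, 0.3659, 0.0198]
ee_rot: [0.006, 0.034, 0.999, 0.002]
ft_force: [-1.0, 1.2, -0.4]
gripper_width: 0.0858
```

Run:
```python
from h import *
s,f,M=wrist('w15.png'); print(s['tcp_pos'],yaw(s),s['ft_force'],s['gripper_width'])
```

```text
[0.56486593 0.36591928 0.01983467] 86.12224721752285 [-0.9607132   1.22215788 -0.36496178] 0.08582041303593776
```

View pics/w15.png

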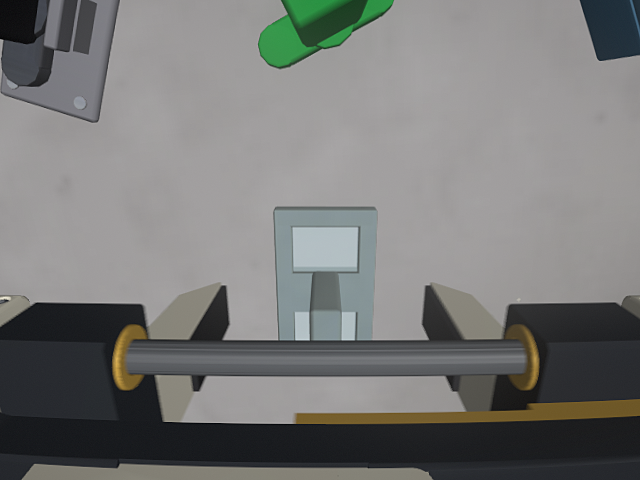

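The fin is centred between the jaws at (326,300). For the insertion I want the camera on the bank side, so I'll rise and turn the tool half round before grasping.

Call:
move_arm(
  increments=[1,0,0,30,0,1,0,0,60,0,1,0,0,80,-10,1,0,0,80,-20,1,0,0,80,-30,1,0,0,80,-40,1,0,0,80,-50,1,0,0,80,-60,1,0,0,80,-70,1,0,0,80,-80],
)

```text
time: 22.4
tcp_pos: [0.5654, 0.3671, 0.1021]
ee_rot: [0.006, 0.67, 0.742, -0.001]
ft_force: [0.2, -0.1, -0.7]
gripper_width: 0.0918
```

Call:
move_arm(
  increments=[1,0,0,0,-10,1,0,0,0,-20,1,0,0,0,-30,1,0,0,0,-40,1,0,0,0,-50,1,0,0,0,-60,1,0,0,0,-70,1,0,0,0,-80,1,0,0,0,-90,1,0,0,0,-100],
)

```text
time: 23.65
tcp_pos: [0.5655, 0.3683, 0.1039]
ee_rot: [0.001, 0.999, -0.039, -0.004]
ft_force: [-0.6, 0.3, -0.5]
gripper_width: 0.0919
```

Call:
move_arm(
  increments=[1,0,0,0,0,1,0,0,0,0],
)

```text
time: 23.9
tcp_pos: [0.5656, 0.3691, 0.105]
ee_rot: [0.001, 0.999, -0.037, -0.004]
ft_force: [-0.3, -0.6, -0.4]
gripper_width: 0.092
```

Run:
```python
from h import *
s,f,M=wrist('w16.png'); print(s['tcp_pos'],yaw(s),s['ft_force'],s['gripper_width'],s['joint_pos'].round(2))
```

```text
[0.56559016 0.36909055 0.10498918] -94.2100822225349 [-0.25904155 -0.55563345 -0.36231726] 0.0920409127923418 [-0.67  0.63  0.02  1.56 -0.02  0.96 -2.28]
```

View pics/w16.png

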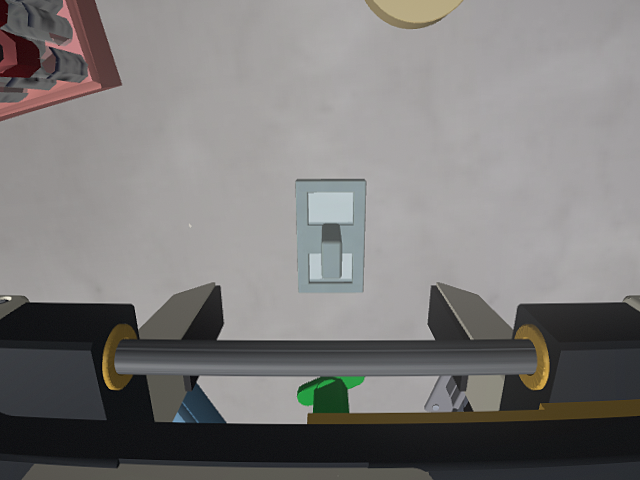

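Run:
```python
from h import *
s=state();f=grab_frame('wrist');M=T(f,s)
slide(f,M,[(296,180),(366,180),(363.5,292),(298.5,292)])
slide(f,M,[(296,180),(366,180),(363.5,292),(298.5,292)],.006)
```

```text
slide c [0.5657 0.3642] yaw 176.00155920960555 L 0.07889395333122301 W 0.04521614911638029
slide c [0.5651 0.3643] yaw 176.00155920960557 L 0.07951931037425536 W 0.045574557284747935
```

Call:
move_arm(
  increments=[1,-0.5,-2,-20,0,1,-1,-3.5,-45,0.2,1,-1,-3.5,-70,0.2,1,-1,-3.5,-82,0.2,1,-1,-3.5,-86.5,0.2],
)

```text
time: 24.62
tcp_pos: [0.5645, 0.365, 0.0175]
ee_rot: [0.001, 0.999, -0.035, -0.005]
ft_force: [0.1, 0.5, -0.3]
gripper_width: 0.0915
```

Call:
move_arm(
  increments=[0,0,0,0,0,0,0,0,0,0,0,0,0,0,0,0,0,0,0,0,0,0,0,0,0,0,0,0,0,0,0,0,0,0,0,0,0,0,0,0,0,0,0,0,0,0,0,0,0,0],
)

```text
time: 25.88
tcp_pos: [0.5644, 0.365, 0.0175]
ee_rot: [0.001, 0.999, -0.035, -0.005]
ft_force: [0.2, 0.3, -0.2]
gripper_width: 0.0119
```

Call:
move_arm(
  increments=[0,0,0,20,0,0,0,0,50,0,0,0,-40,90,0,0,-10,-90,100,2,0,-25,-140,100,5,0,-45,-190,100,8,0,-70,-240,95,11,0,-92,-289,75,13.3,0,-92,-289,50,13.3,0,-92,-289,45,13.3],
)

```text
time: 27.12
tcp_pos: [0.4722, 0.0756, 0.0627]
ee_rot: [0.002, 0.997, 0.08, -0.005]
ft_force: [-0.4, 0.7, -0.0]
gripper_width: 0.012
```

Call:
move_arm(
  increments=[0,0,0,0,0,0,0,0,0,0],
)

```text
time: 27.38
tcp_pos: [0.4731, 0.0764, 0.0636]
ee_rot: [0.002, 0.997, 0.08, -0.004]
ft_force: [0.5, 0.1, -1.5]
gripper_width: 0.0117
```

Run:
```python
from h import *
s,f,M=wrist('w17.png'); print(s['tcp_pos'],yaw(s),s['ft_force'],s['gripper_width'],s['joint_pos'].round(2)); np.savez('w17.npz',M=M,**f)
```

```text
[0.47305826 0.07637435 0.06360189] -80.76971881946406 [ 0.5106086   0.10092931 -1.53046663] 0.011680009823597284 [-0.25  0.42 -0.03  2.09  0.03  0.64 -1.71]
```

View pics/w17.png

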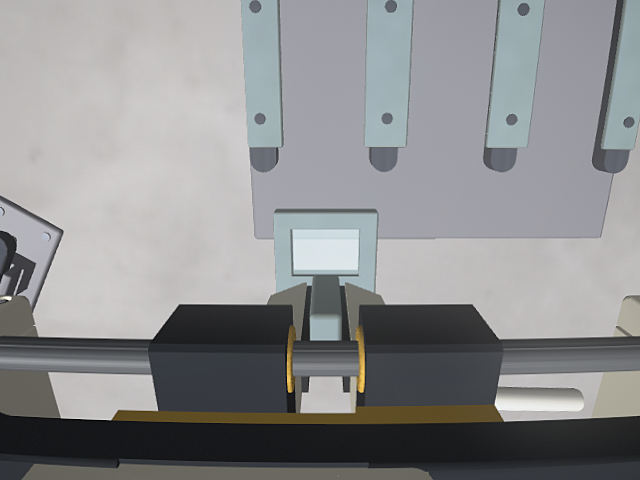

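Run:
```python
from h import *
f=np.load('w17.npz'); M=f['M']
crop(f['pixels'],235,90,200,150,4,'w17a.png')
crop(f['pixels'],235,0,200,150,4,'w17b.png')
```

```text
(no output)
```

View pics/w17a.png

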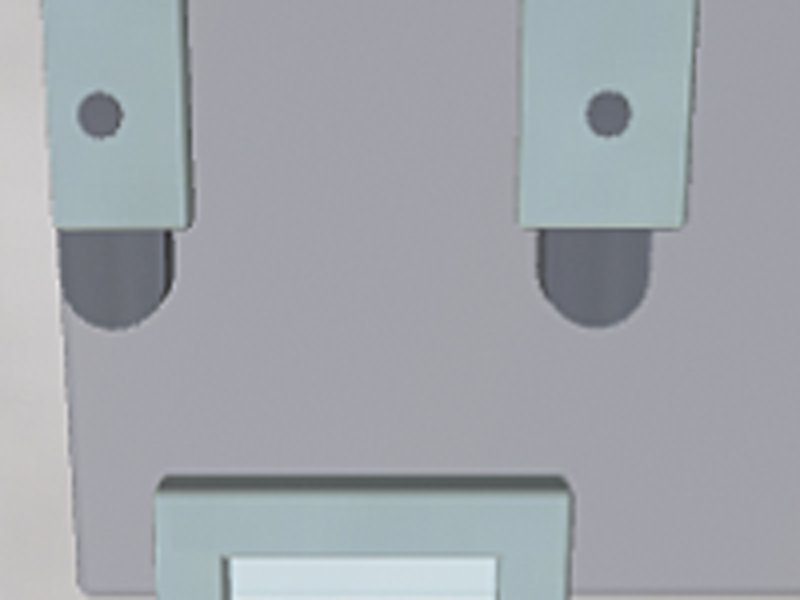

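View pics/w17b.png

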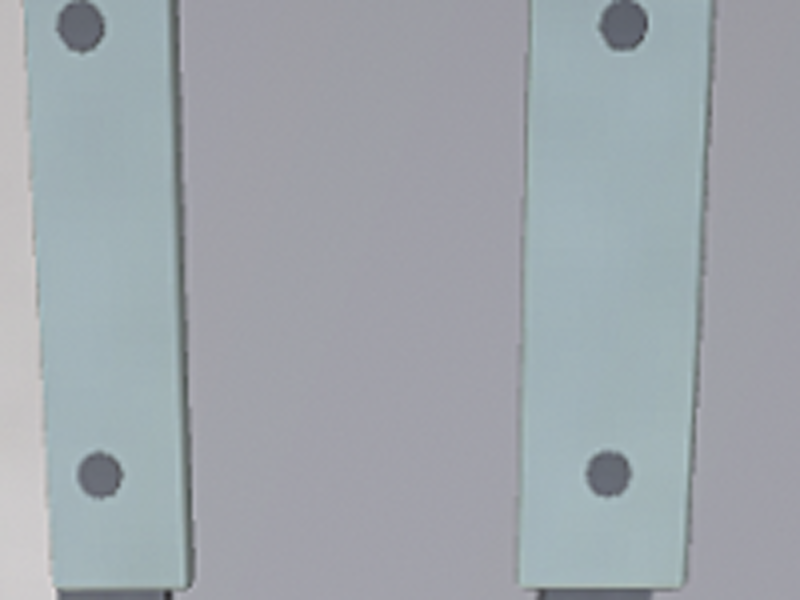

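Run:
```python
from h import *
f=np.load('w17.npz'); M=f['M']
a=lambda p:np.array(p)/4-.375+[235,90]; b=lambda p:np.array(p)/4-.375+[235,0]
t=np.array([.47306,.07637]); 
for dz in (0,-.002):
    N=px2w(f,M,b([(101,474),(608,474),(80,26),(624,26)]),.020+dz)[:,:2]
    n0=(N[0]+N[1])/2; n1=(N[2]+N[3])/2
    y1=np.degrees(np.arctan2(*(n1-n0)[::-1])); y2=np.degrees(np.arctan2(*(N[0]-N[1])[::-1]))-90; y3=np.degrees(np.arctan2(*(N[2]-N[3])[::-1]))-90
    print('bay mid',n0,n1,'yaw',y1,y2,y3,'sp',np.linalg.norm(N[0]-N[1]),np.linalg.norm(n1-n0))
    E=px2w(f,M,b([(190,560),(519,560),(176,40),(527,40)]),.020+dz)[:,:2]; print('lip gap',np.linalg.norm(E[0]-E[1]),(E[0]+E[1])/2,(E[2]+E[3])/2)
    S=px2w(f,M,a([(158,491),(570,490)]),.0541+dz)[:,:2]; print('slide front',S,S.mean(0),np.linalg.norm(S[0]-S[1]),np.degrees(np.arctan2(*(S[0]-S[1])[::-1]))-90)
    th=np.radians(9.25); u=np.array([np.cos(th),np.sin(th)]); v=np.array([-u[1],u[0]])
    print('lateral slide - bay', (S.mean(0)-n0)@v, 'fwd', (S.mean(0)-n0)@u, 'tcp lateral',(t-n0)@v,(t-n0)@u)
C=cloud(f,M); 
for p in ((330,120),(265,145)): print(C[p[1],p[0]])
u_,v_=a((360,520)).astype(int); print(C[v_,u_])
```

```text
bay mid [0.55108164 0.08937518] [0.59993265 0.09754248] yaw 9.491378090618467 9.222740976044179 9.235587333074605 sp 0.06145859851416167 0.04952904866953496
lip gap 0.040426381975322674 [0.54093739 0.08774342] [0.59836735 0.09735001]
slide front [[0.50975509 0.10400397]
 [0.516946   0.06032666]] [0.51335054 0.08216532] 0.04426529993571492 9.349148244881647
lateral slide - bay -0.0010511178511926804 fwd -0.03839938514056726 tcp lateral -0.000294670005386544 -0.07909755744459654
bay mid [0.55104477 0.08937505] [0.6003861  0.09762433] yaw 9.491378090618479 9.222740976044264 9.235587333074548 sp 0.06207545190415689 0.050026166441720955
lip gap 0.04083213725399165 [0.54079871 0.08772692] [0.59880509 0.09742992]
slide front [[0.50921019 0.10418096]
 [0.51648817 0.05997475]] [0.51284918 0.08207786] 0.044801313505884933 9.349148244881647
lateral slide - bay -0.00106264902552028 fwd -0.03887188344540778 tcp lateral -0.0003004673967852648 -0.07906115449905077
[0.55033111 0.08573369 0.00457114]
[0.53373861 0.1157864  0.01946311]
[0.5103055  0.08238427 0.05425442]
```

Call:
move_arm(
  increments=[0,-0.2,1,-15,0,0,-0.2,1,-30,0,0,-0.2,1,-37,0,0,-0.2,1,-39.2,0,0,-0.2,1,-39.2,0],
)

```text
time: 28.05
tcp_pos: [0.4727, 0.0772, 0.0241]
ee_rot: [0.002, 0.997, 0.08, -0.004]
ft_force: [0.3, -0.3, -0.8]
gripper_width: 0.0117
```

Run:
```python
from h import *
s,f,M=wrist('w18.png'); print(s['tcp_pos'],yaw(s),s['ft_force'],s['gripper_width'],s['joint_pos'].round(2)); np.savez('w18.npz',M=M,**f)
crop(f['pixels'],215,90,220,150,3.6,'w18a.png')
C=cloud(f,M); print(C[225,325],C[150,330])
```

```text
[0.47270037 0.07721547 0.02413924] -80.77936060046956 [ 0.31407263 -0.32936764 -0.81886221] 0.011652846160586086 [-0.25  0.49 -0.03  2.12  0.03  0.54 -1.72]
[0.50724677 0.08234278 0.0143907 ] [0.53826526 0.08514835 0.00400504]
```

View pics/w18a.png

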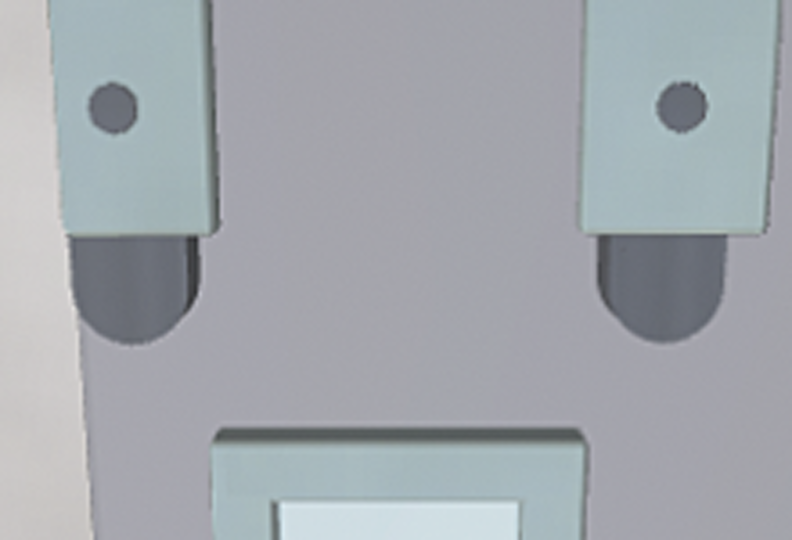

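Laterally the slide is centred between the noses: the slide spans 213–587 and the noses' inner edges are at 199 and 598. I'll lower it 1.3 mm and slide forward.

Call:
move_arm(
  increments=[0,0,0,-1.3,0,0,6,1,-1.3,0,0,12,2,-1.3,0,0,19,3.1,-1.3,0,0,26,4.2,-1.3,0,0,33,5.4,-1.3,0,0,33,5.4,-1.3,0],
)

```text
time: 28.98
tcp_pos: [0.5071, 0.0828, 0.0234]
ee_rot: [0.001, 0.997, 0.08, -0.003]
ft_force: [0.7, -0.3, 3.1]
gripper_width: 0.0123
```

Run:
```python
from h import *
s,f,M=wrist('w19.png'); print(s['tcp_pos'],yaw(s),s['ft_force'],s['wrist_torque'],s['gripper_width']); np.savez('w19.npz',M=M,**f)
crop(f['pixels'],215,90,220,150,3.6,'w19a.png')
C=cloud(f,M); print(C[225,325],C[150,330])
```

```text
[0.50712985 0.08284653 0.02340886] -80.79097300316575 [ 0.67684488 -0.25165653  3.12321523] [-0.00556951 -0.07624359 -0.0446241 ] 0.01230856893952365
[0.54119928 0.08788849 0.01198623] [0.57282933 0.0908051  0.00446164]
```

View pics/w19a.png

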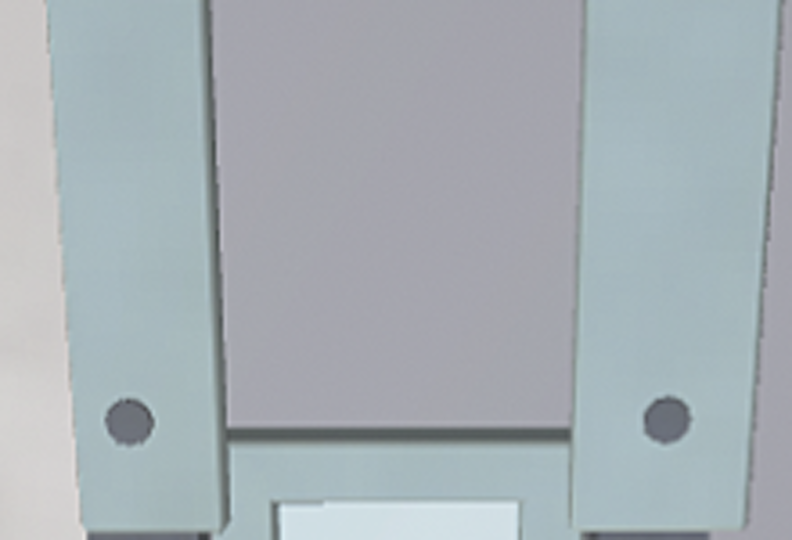

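The front edge is under both lips, and the force is light. I'll keep sliding.

Call:
move_arm(
  increments=[0,8,1.3,0.3,0,0,17,2.8,0.3,0,0,26,4.2,0.3,0,0,35,5.7,0.3,0,0,44,7.2,0.3,0,0,53,8.7,0.3,0,0,60,9.8,0.3,0,0,60,9.8,0.3,0],
)

```text
time: 30.02
tcp_pos: [0.5676, 0.0928, 0.0237]
ee_rot: [0.001, 0.997, 0.08, -0.003]
ft_force: [-0.4, 0.4, -1.3]
gripper_width: 0.0121
```

Run:
```python
from h import *
s,f,M=wrist('w20.png'); print(s['tcp_pos'],yaw(s),s['ft_force'],s['wrist_torque'],s['gripper_width']); np.savez('w20.npz',M=M,**f)
crop(f['pixels'],215,140,220,150,3.6,'w20a.png')
```

```text
[0.56762888 0.09275174 0.02367478] -80.78954340429607 [-0.4371835   0.35237686 -1.27913158] [ 9.76102349e-03  7.02202159e-02 -2.08157645e-05] 0.01206804354530288
```

View pics/w20a.png

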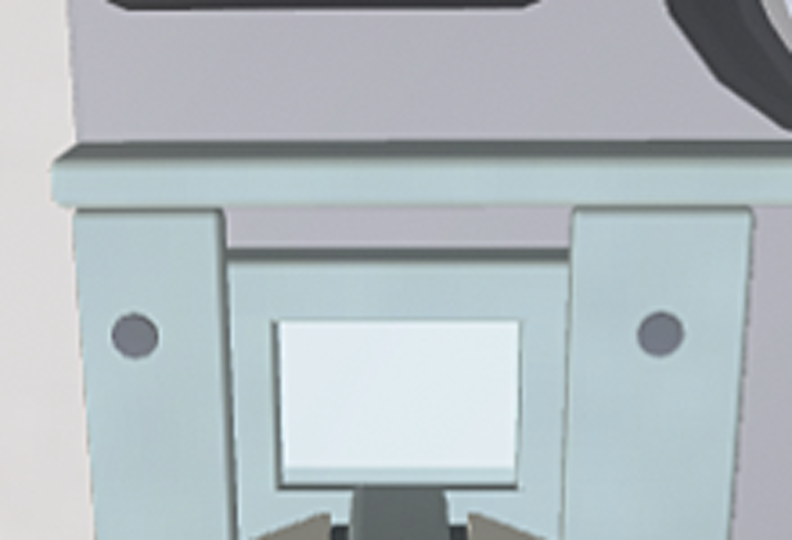

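Call:
move_arm(
  increments=[0,3,0.5,0,0,0,6,1,0,0,0,7,1.1,0,0,0,8,1.3,0,0,0,9,1.5,0,0,0,9,1.5,0,0],
)

```text
time: 30.82
tcp_pos: [0.5753, 0.0939, 0.0234]
ee_rot: [0.002, 0.997, 0.08, -0.004]
ft_force: [-2.7, -0.5, 0.9]
gripper_width: 0.012
```

Run:
```python
from h import *
s,f,M=wrist('w21.png'); print(s['tcp_pos'],yaw(s),s['ft_force'],s['wrist_torque'],s['gripper_width']); np.savez('w21.npz',M=M,**f)
crop(f['pixels'],215,140,220,150,3.6,'w21a.png')
```

```text
[0.57528279 0.09392001 0.02344003] -80.7857611445813 [-2.65776395 -0.46709474  0.9193822 ] [-0.14567418  0.76811621  0.03811188] 0.01198790208086355
```

View pics/w21a.png

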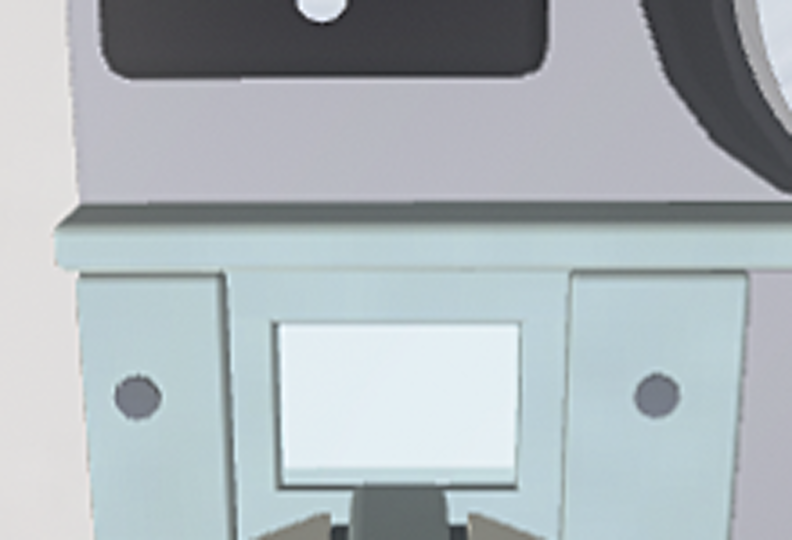

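It looks home: the wall touches the front edge and there is contact force. One more small push confirms it, then I'll release.

Call:
move_arm(
  increments=[0,2.5,0.4,0,0,0,2.5,0.4,0,0],
)

```text
time: 31.12
tcp_pos: [0.5754, 0.0939, 0.0235]
ee_rot: [0.002, 0.997, 0.08, -0.006]
ft_force: [-10.8, -1.4, 10.5]
gripper_width: 0.0118
```

Call:
move_arm(
  increments=[0.35,0,0,0,0,0.35,0,0,0,0,0.35,0,0,0,0,0.35,0,0,15,0,0.35,0,0,40,0,0.35,0,0,80,0,0.35,0,0,130,0,0.35,0,0,130,0],
)

```text
time: 32.12
tcp_pos: [0.5783, 0.0946, 0.1586]
ee_rot: [0.001, 0.997, 0.08, -0.002]
ft_force: [0.6, -0.4, -0.1]
gripper_width: 0.0322
```

Run:
```python
from h import *
s,f,M=wrist('w22.png'); print(s['tcp_pos'],yaw(s),s['ft_force'],s['wrist_torque'],s['gripper_width']); np.savez('w22.npz',M=M,**f)
crop(f['pixels'],190,130,240,160,3.3,'w22a.png')
f=grab_frame('top');np.savez('t22.npz',**f);save(f['pixels'],'t22.png')
```

```text
[0.57829058 0.09457268 0.15862836] -80.79332458818793 [ 0.55217431 -0.35701906 -0.13694985] [0.00262801 0.03605341 0.01819226] 0.03221518175997647
```

View pics/w22a.png

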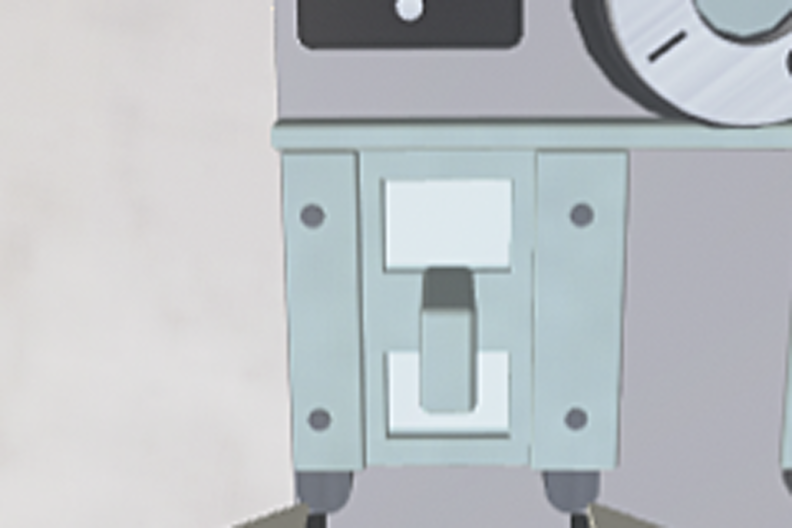

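View pics/t22.png

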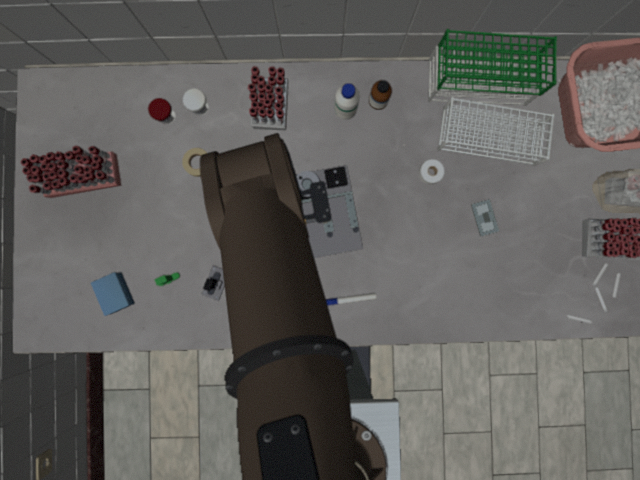

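Slide 1 is home in bay 1. The other slide now lies at (484,217) in the top view, yawed roughly +12°.

Call:
move_arm(
  increments=[1,0,-25,40,0,1,0,-75,70,0,1,0,-125,90,0,1,-5,-175,90,0,1,-10,-230,90,0,1,-15,-280,90,0,1,-20,-330,90,1,1,-28,-380,90,2,1,-35,-430,90,3,1,-38,-477,90,3],
)

```text
time: 33.48
tcp_pos: [0.5364, -0.3845, 0.2431]
ee_rot: [0.001, 0.994, 0.106, -0.006]
ft_force: [1.1, 0.0, 0.9]
gripper_width: 0.092
```

Call:
move_arm(
  increments=[1,0,0,0,0,1,0,0,0,0],
)

```text
time: 33.72
tcp_pos: [0.5361, -0.3837, 0.2416]
ee_rot: [0.0, 0.994, 0.106, -0.007]
ft_force: [0.1, 0.4, -0.8]
gripper_width: 0.0916
```

Run:
```python
from h import *
s,f,M=wrist('w23.png'); print(s['tcp_pos'],yaw(s),s['joint_pos'].round(2)); np.savez('w23.npz',M=M,**f)
f=grab_frame('top');np.savez('t23.npz',**f);save(f['pixels'],'t23.png')
```

```text
[ 0.53607144 -0.38367204  0.24158496] -77.80869907010096 [ 0.46  0.49  0.12  1.46 -0.05  1.21 -0.77]
```

View pics/w23.png

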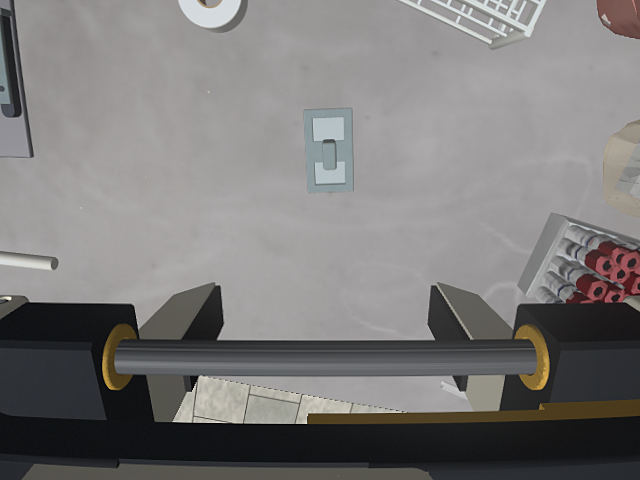

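View pics/t23.png

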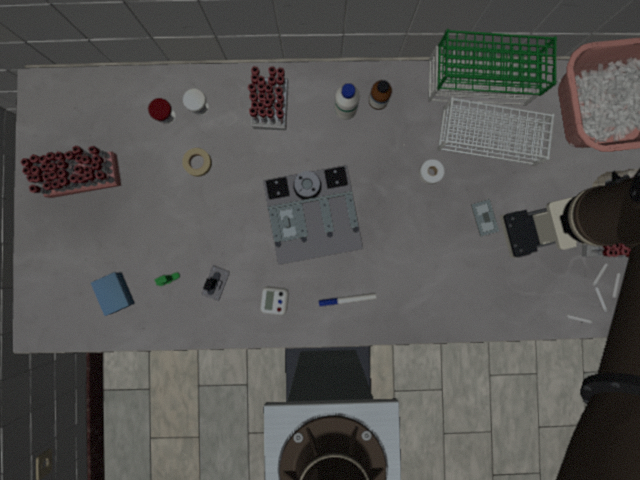

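Run:
```python
from h import *
f=np.load('w23.npz'); crop(f['pixels'],280,90,110,110,5,'w23a.png')
```

```text
(no output)
```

View pics/w23a.png

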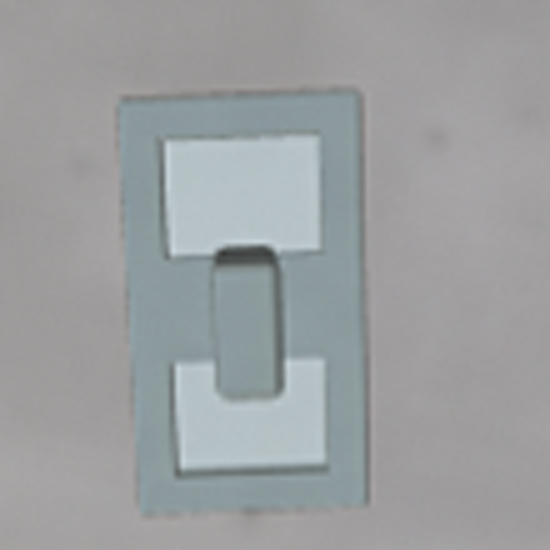

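Run:
```python
from h import *
f=np.load('w23.npz'); M=f['M']
a=lambda p:np.array(p)/5-.4+[280,90]
slide(f,M,a([(120,98),(360,91),(364,503),(140,512)]))
```

```text
slide c [ 0.5793 -0.378 ] yaw -165.9769815246167 L 0.07892606810125319 W 0.04485976778723394
```

Call:
move_arm(
  increments=[1,25,3,-40,1,1,42.5,6.3,-95,1.8,1,42.5,6.3,-150,1.8,1,42.5,6.3,-195,1.8,1,42.5,6.3,-216,1.8,1,42.5,6.3,-224,1.8,1,42.5,6.3,-224,1.8],
)

```text
time: 34.7
tcp_pos: [0.5803, -0.3764, 0.0195]
ee_rot: [0.001, 0.992, 0.123, -0.006]
ft_force: [-1.3, 0.5, -0.4]
gripper_width: 0.0924
```

Run:
```python
from h import *
s,f,M=wrist('w24.png'); print(s['tcp_pos'],yaw(s),s['joint_pos'].round(2)); np.savez('w24.npz',M=M,**f)
```

```text
[ 0.58028122 -0.37641067  0.01953549] -75.85784009886983 [ 0.44  0.75  0.09  1.58 -0.07  0.83 -0.77]
```

View pics/w24.png

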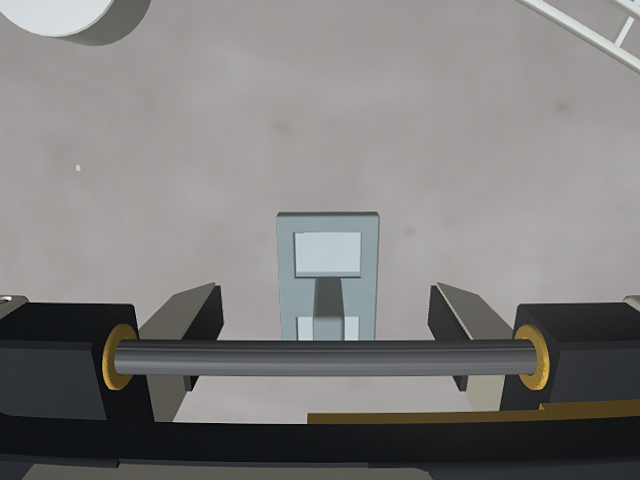

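Call:
move_arm(
  increments=[1,-0.5,-0.5,-1.8,0,0,-0.5,-0.5,-1.8,0,0,-0.5,-0.5,-1.8,0,0,-0.5,-0.5,-1.8,0,0,-0.5,-0.5,-1.8,0,0,-0.5,-0.5,-1.8,0,0,-0.5,-0.5,-1.8,0,0,-0.5,-0.5,-1.8,0,0,-0.5,-0.5,-1.8,0,0,-0.5,-0.5,-1.8,0],
)

```text
time: 36.0
tcp_pos: [0.58, -0.3773, 0.0183]
ee_rot: [0.001, 0.992, 0.123, -0.005]
ft_force: [-0.5, -0.7, 0.8]
gripper_width: 0.0117
```

Call:
move_arm(
  increments=[0,0,0,0,0,0,0,0,0,0],
)

```text
time: 36.25
tcp_pos: [0.58, -0.3773, 0.0183]
ee_rot: [0.001, 0.992, 0.123, -0.005]
ft_force: [1.1, 0.8, -0.3]
gripper_width: 0.0122
```

Call:
move_arm(
  increments=[0,0,0,20,0,0,0,10,55,0,0,-10,60,85,-1,0,-25,110,90,-2,0,-40,165,90,-3,0,-55,215,90,-4,0,-70,270,85,-4.9,0,-87,320,75,-4.9,0,-87,332,50,-4.9,0,-87,332,45,-4.9],
)

```text
time: 37.5
tcp_pos: [0.4927, -0.0441, 0.0634]
ee_rot: [0.001, 0.997, 0.082, -0.006]
ft_force: [-0.3, -0.5, -1.1]
gripper_width: 0.0119
```

Call:
move_arm(
  increments=[0,0,0,0,0,0,0,0,0,0],
)

```text
time: 37.75
tcp_pos: [0.4935, -0.0453, 0.0644]
ee_rot: [0.001, 0.997, 0.081, -0.005]
ft_force: [-0.4, 0.1, -1.7]
gripper_width: 0.0117
```

Run:
```python
from h import *
s,f,M=wrist('w25.png'); print(s['tcp_pos'],yaw(s),s['ft_force'],s['gripper_width'],s['joint_pos'].round(2)); np.savez('w25.npz',M=M,**f)
crop(f['pixels'],215,80,220,160,3.6,'w25a.png')
```

```text
[ 0.49346271 -0.04526811  0.06435246] -80.73358467266553 [-0.3813717   0.06877093 -1.67327546] 0.01174497179572694 [-0.07  0.44  0.07  2.06 -0.05  0.65 -1.38]
```

View pics/w25.png

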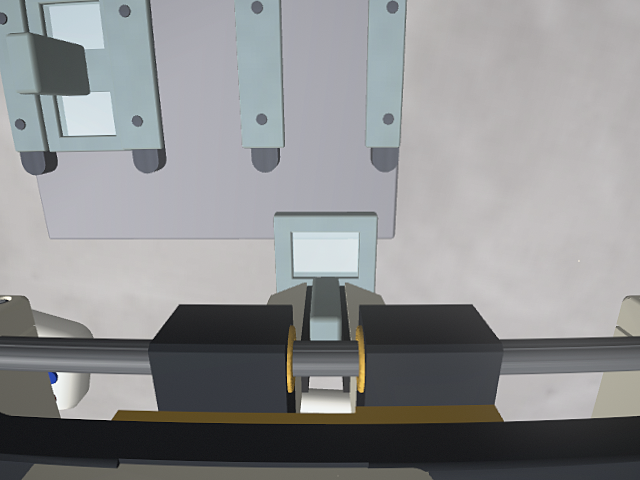

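View pics/w25a.png

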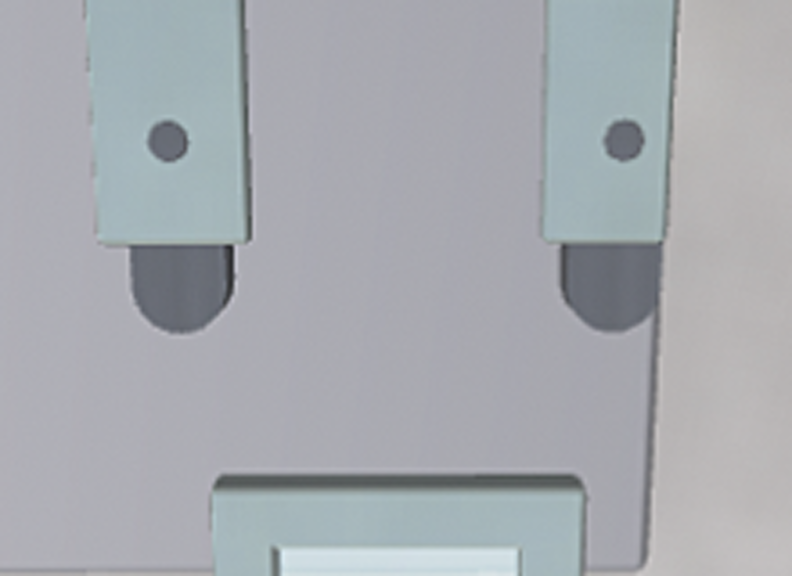

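Run:
```python
from h import *
f=np.load('w25.npz'); M=f['M']
a=lambda p:np.array(p)/3.6-.36+[215,80]
N=px2w(f,M,a([(168,140),(624,140)]),.020)[:,:2]; S=px2w(f,M,a([(214,490),(584,489)]),.0543)[:,:2]
print(N,S, np.degrees(np.arctan2(*(N[0]-N[1])[::-1]))-90, np.degrees(np.arctan2(*(S[0]-S[1])[::-1]))-90)
th=np.radians(9.25); u=np.array([np.cos(th),np.sin(th)]); v=np.array([-u[1],u[0]]); n0=N.mean(0)
print('lateral slide - bay', (S.mean(0)-n0)@v, 'fwd', (S.mean(0)-n0)@u)
C=cloud(f,M);print(C[225,325],C[150,330])
```

```text
[[ 0.56633131 -0.0024649 ]
 [ 0.57625428 -0.06327852]] [[ 0.52849077 -0.01773067]
 [ 0.53575983 -0.06154426]] 9.267300272664471 9.42006141492854
lateral slide - bay -0.0003818914067005696 fwd -0.039745719667369235
[ 0.52757995 -0.0401713   0.05312362] [ 0.55529212 -0.03836165  0.00476942]
```

Call:
move_arm(
  increments=[0,0,0.4,-15,0,0,0,0.4,-30,0,0,0,0.4,-38,0,0,0,0.4,-40.3,0,0,0,0.4,-40.3,0,0,0,0.4,-40.3,0],
)

```text
time: 38.55
tcp_pos: [0.4925, -0.0449, 0.0239]
ee_rot: [0.001, 0.997, 0.081, -0.006]
ft_force: [-4.0, -0.1, 9.7]
gripper_width: 0.0121
```

Run:
```python
from h import *
s,f,M=wrist('w26.png'); print(s['tcp_pos'],yaw(s),s['ft_force'],s['gripper_width'])
crop(f['pixels'],215,80,220,160,3.6,'w26a.png')
C=cloud(f,M);print(C[225,325],C[150,330])
```

```text
[ 0.4924529  -0.04488856  0.02394369] -80.73425135070832 [-4.03249969 -0.07130144  9.71277506] 0.012105510876457653
[ 0.5266031  -0.03978408  0.01282782] [ 0.55807325 -0.03684649  0.00491869]
```

View pics/w26a.png

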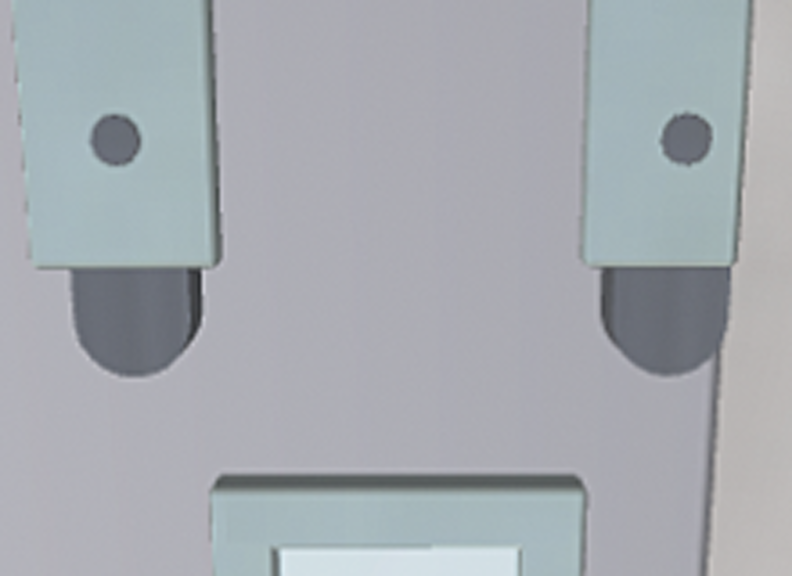

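Call:
move_arm(
  increments=[0,0,-0.3,0.6,0,0,7,0.8,0.6,0,0,14,2,0.6,0,0,21,3.1,0.6,0,0,28,4.3,0.6,0,0,36,5.6,0.6,0,0,44,6.9,0.6,0,0,44,6.9,0.6,0],
)

```text
time: 39.6
tcp_pos: [0.5372, -0.0378, 0.0245]
ee_rot: [0.001, 0.997, 0.081, -0.006]
ft_force: [1.0, -0.0, -0.7]
gripper_width: 0.0123
```

Run:
```python
from h import *
s,f,M=wrist('w27.png'); print(s['tcp_pos'],yaw(s),s['ft_force'],s['gripper_width'])
crop(f['pixels'],215,80,220,160,3.6,'w27a.png')
```

```text
[ 0.5372094  -0.0378077   0.02452896] -80.71711805847892 [ 0.99837323 -0.03496925 -0.65323604] 0.012262440301805868
```

View pics/w27a.png

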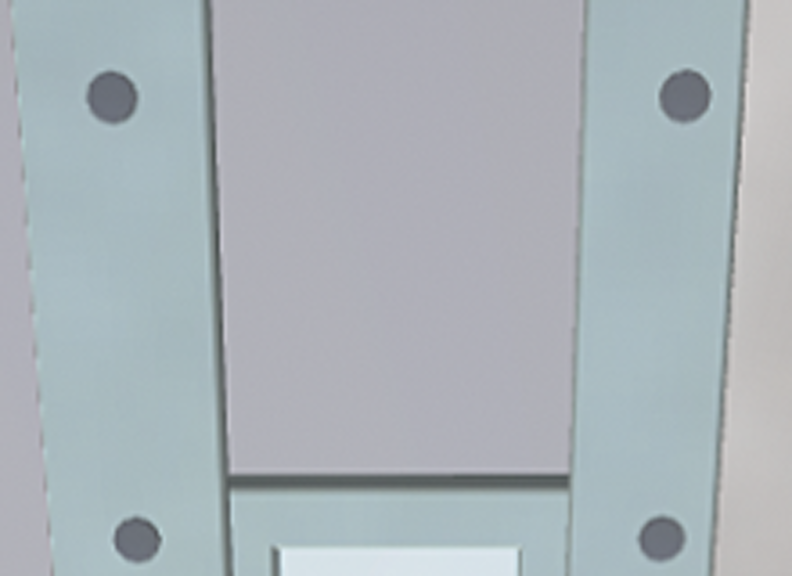

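Call:
move_arm(
  increments=[0,9,1.5,0,0,0,18,3,0,0,0,27,4.4,0,0,0,36,5.9,0,0,0,45,7.4,0,0,0,52,8.5,0,0,0,55,9,0,0,0,57,9.3,0,0,0,59,9.7,0,0,0,59,9.7,0,0],
)

```text
time: 40.9
tcp_pos: [0.5956, -0.0282, 0.0245]
ee_rot: [0.001, 0.997, 0.081, -0.006]
ft_force: [-0.3, -0.2, -1.4]
gripper_width: 0.0119
```

Run:
```python
from h import *
s,f,M=wrist('w28.png'); print(s['tcp_pos'],yaw(s),s['ft_force'],s['gripper_width'])
crop(f['pixels'],215,130,220,160,3.6,'w28a.png')
```

```text
[ 0.5956017  -0.02822607  0.02448878] -80.7261386071158 [-0.26873825 -0.19023695 -1.37829499] 0.011855033550928078
```

View pics/w28a.png

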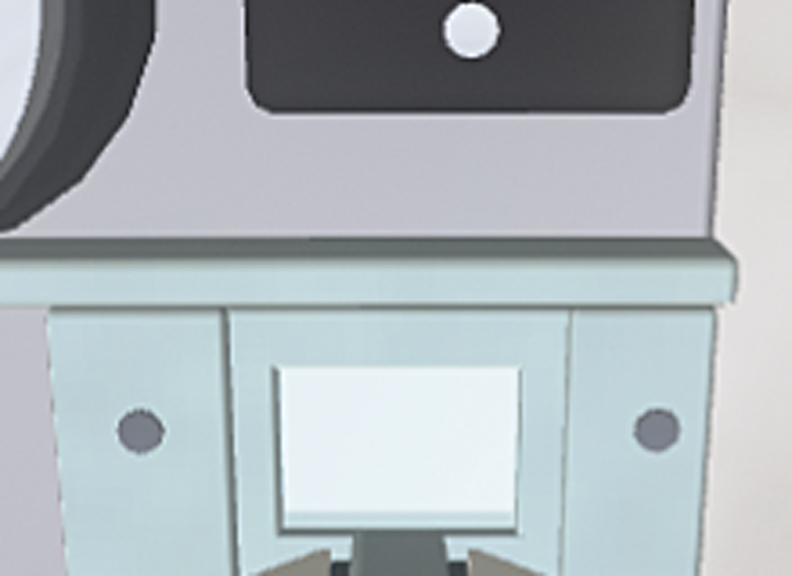

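Almost home, with no contact force yet. I'll push a few mm further.

Call:
move_arm(
  increments=[0,1,0.2,0,0,0,2,0.3,0,0,0,3,0.5,0,0,0,3,0.5,0,0],
)

```text
time: 41.45
tcp_pos: [0.5971, -0.0281, 0.0241]
ee_rot: [0.001, 0.997, 0.081, -0.007]
ft_force: [-5.9, -1.4, 1.1]
gripper_width: 0.012
```

Call:
move_arm(
  increments=[0,2,0.3,0,0,0,2,0.3,0,0],
)

```text
time: 41.7
tcp_pos: [0.5971, -0.028, 0.0241]
ee_rot: [0.001, 0.997, 0.081, -0.009]
ft_force: [-9.9, -1.4, 7.6]
gripper_width: 0.0116
```

Call:
move_arm(
  increments=[0.35,0,0,0,0,0.35,0,0,0,0,0.35,0,0,0,0,0.35,0,0,15,0,0.35,0,0,40,0,0.35,-10,10,80,0,0.35,-20,50,140,0,0.35,-30,75,180,0,0.35,-30,75,200,0,0.35,-30,75,200,0],
)

```text
time: 42.95
tcp_pos: [0.5682, 0.0474, 0.2268]
ee_rot: [0.001, 0.997, 0.081, -0.007]
ft_force: [0.4, -0.4, -0.6]
gripper_width: 0.032
```

Run:
```python
from h import *
s,f,M=wrist('w29.png'); print(s['tcp_pos'],yaw(s),s['ft_force'],s['gripper_width'],s['joint_pos'].round(2)); np.savez('w29.npz',M=M,**f)
crop(f['pixels'],210,90,220,165,3.6,'w29a.png')
```

```text
[0.56815403 0.04737178 0.22681747] -80.7123003802254 [ 0.43510235 -0.35711972 -0.59048569] 0.03204542009318559 [-0.25  0.35  0.09  1.7  -0.04  1.1  -1.55]
```

View pics/w29.png

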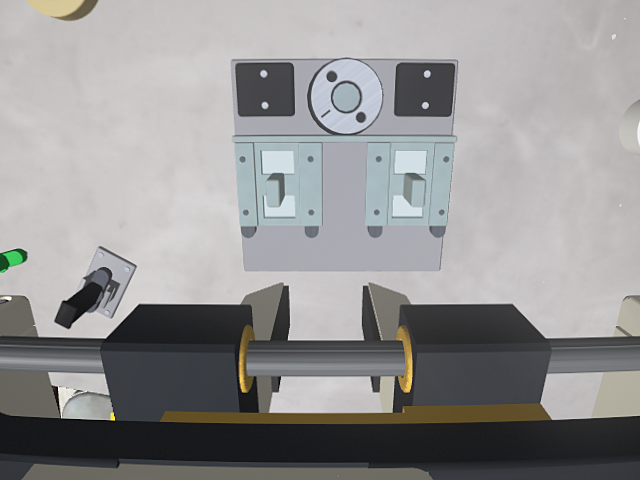

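View pics/w29a.png

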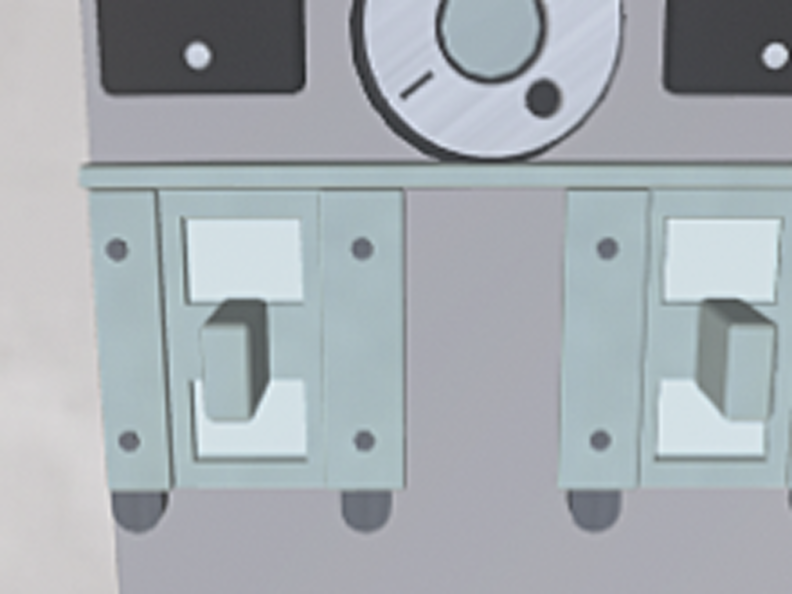

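Both slides are home in the left and right bays: their rear ends are level with the lip fronts and their front ends are at the stop wall. No third slide is visible. I'll fetch the spanner again.

Call:
move_arm(
  increments=[1,0,20,0,10,1,-10,40,0,20,1,-20,65,0,30,1,-35,90,0,40,1,-50,115,0,50,1,-65,140,0,60,1,-80,165,0,70,1,-95,190,0,80,1,-105,205,0,90,1,-110,210,0,100],
)

```text
time: 44.25
tcp_pos: [0.4563, 0.2571, 0.2238]
ee_rot: [0.006, 0.576, 0.817, -0.005]
ft_force: [-0.7, -0.4, 0.5]
gripper_width: 0.0918
```

Call:
move_arm(
  increments=[1,5,-5,0,10,1,5,-5,0,20,1,5,-5,0,30,1,5,-5,0,40,1,5,-5,0,49,1,5,-5,0,49,1,5,-5,0,49],
)

```text
time: 45.12
tcp_pos: [0.4612, 0.2515, 0.2231]
ee_rot: [0.007, 0.188, 0.982, -0.003]
ft_force: [-0.6, 0.0, -0.4]
gripper_width: 0.0917
```

Run:
```python
from h import *
s,f,M=wrist('w30.png'); print(s['tcp_pos'],yaw(s),s['joint_pos'].round(2)); np.savez('w30.npz',M=M,**f)
crop(f['pixels'],270,100,110,130,4.5,'w30a.png')
```

```text
[0.46115505 0.25151696 0.22306852] 68.3804411477499 [-0.21  0.32 -0.51  1.79  0.19  1.07  0.4 ]
```

View pics/w30.png

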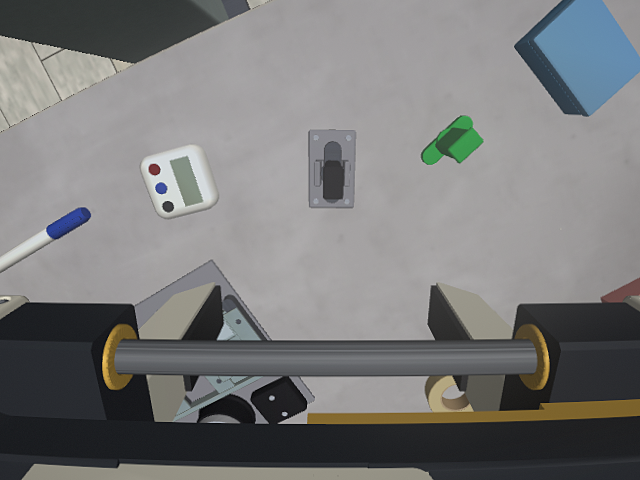

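View pics/w30a.png

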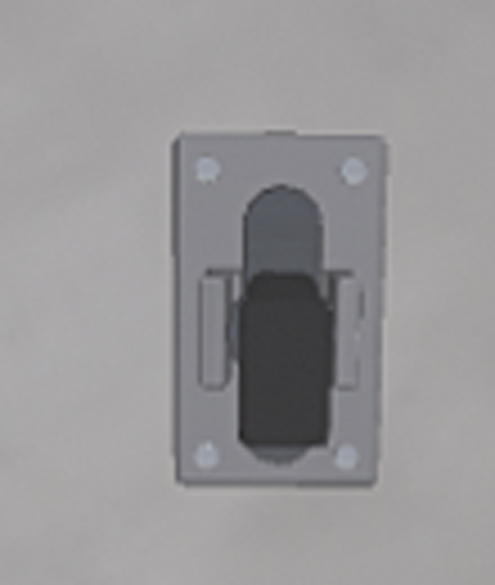

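Call:
move_arm(
  increments=[1,-12,8,-45,-0.7,1,-23.5,15.6,-90,-0.7,1,-23.5,15.6,-135,-0.7,1,-23.5,15.6,-170,-0.7,1,-23.5,15.6,-187,-0.7,1,-23.5,15.6,-193,-0.7,1,-23.5,15.6,-193,-0.7],
)

```text
time: 46.05
tcp_pos: [0.4381, 0.2677, 0.0309]
ee_rot: [0.008, 0.193, 0.981, -0.002]
ft_force: [0.5, -0.4, -0.1]
gripper_width: 0.0918
```

Call:
move_arm(
  increments=[0,0,0,0,0,0,0,0,0,0,0,0,0,0,0,0,0,0,0,0,0,0,0,0,0,0,0,0,0,0,0,0,0,0,0,0,0,0,0,0,0,0,0,0,0,0,0,0,0,0],
)

```text
time: 47.3
tcp_pos: [0.4381, 0.2676, 0.0308]
ee_rot: [0.008, 0.193, 0.981, -0.003]
ft_force: [-0.7, -1.2, 0.2]
gripper_width: 0.015
```

Run:
```python
from h import *
s,f,M=wrist('w31.png'); print(s['tcp_pos'],yaw(s),s['ft_force'],s['gripper_width'],s['ee_rot'])
crop(f['pixels'],230,190,200,150,4,'w31a.png')
```

```text
[0.43808681 0.2676166  0.03084979] 67.70398931204134 [-0.67514939 -1.24765094  0.16113543] 0.01504484896910737 [ 0.00779299  0.19332976  0.98109961 -0.00253456]
```

View pics/w31a.png

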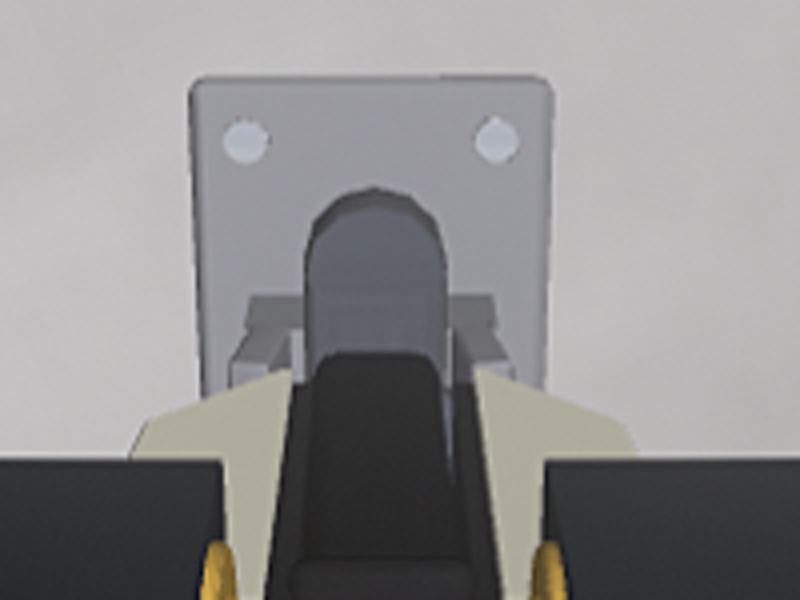

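Call:
move_arm(
  increments=[0,0,0,20,0,0,0,0,50,4,0,10,-10,95,12,0,45,-45,120,20,0,85,-85,130,28,0,125,-120,130,36,0,160,-155,125,44,0,190,-185,115,52,0,215,-210,105,60,0,224.4,-221.3,95,68.6],
)

```text
time: 48.6
tcp_pos: [0.6637, 0.0435, 0.1247]
ee_rot: [0.007, -0.394, 0.919, 0.002]
ft_force: [-1.1, 0.4, -1.5]
gripper_width: 0.0149
```

Call:
move_arm(
  increments=[0,0,0,0,0,0,0,0,0,0],
)

```text
time: 48.85
tcp_pos: [0.6631, 0.0442, 0.1248]
ee_rot: [0.007, -0.393, 0.92, 0.002]
ft_force: [-0.6, 0.5, -2.0]
gripper_width: 0.0158
```

Run:
```python
from h import *
s,f,M=wrist('w32.png'); print(s['tcp_pos'],yaw(s),s['ft_force'],s['gripper_width'],s['joint_pos'].round(2)); np.savez('w32.npz',M=M,**f)
crop(f['pixels'],230,150,200,150,4,'w32a.png')
```

```text
[0.66312224 0.0442116  0.12477228] 136.23790637347315 [-0.59337881  0.52794425 -2.04188363] 0.01578359917015104 [ 0.29  0.69 -0.71  1.55  0.48  1.07  1.85]
```

View pics/w32a.png

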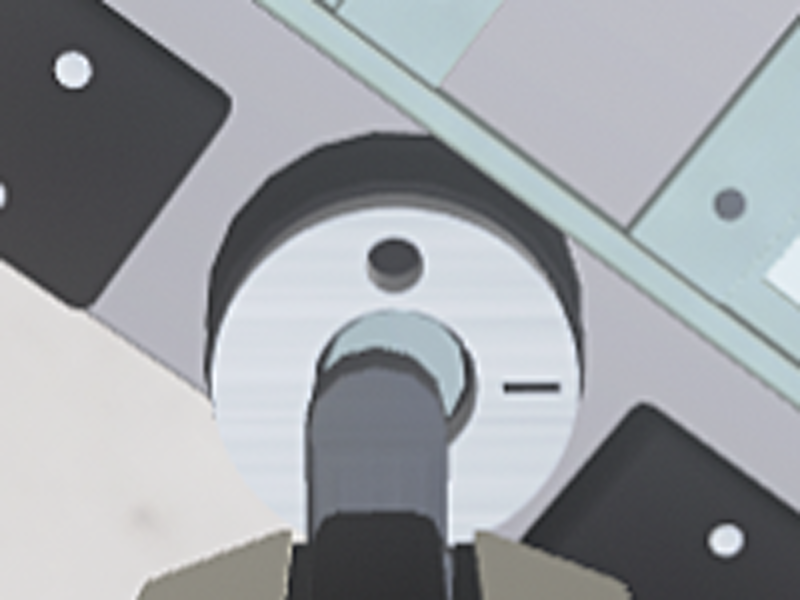

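Run:
```python
from h import *
f=np.load('w32.npz'); M=f['M']; t=np.array([.66312,.04421])
a=lambda p:np.array(p)/4-.375+[230,150]
P=px2w(f,M,a([(213,385),(396,207),(490,235),(550,290),(580,385),(570,440),(540,495)]),.046); c,r=circ(P); print('ring',c,r,(np.linalg.norm(P[:,:2]-c,axis=1)-r).round(4))
h=px2w(f,M,a([(395,264)]),.046)[0,:2]; print('hole',np.linalg.norm(h-c),np.degrees(np.arctan2(*(c-h)[::-1])))
mk=px2w(f,M,a([(502,387),(559,387)]),.046)[:,:2]; print('mark',np.degrees(np.arctan2(*(mk[1]-mk[0])[::-1])),np.degrees(np.arctan2(*(mk.mean(0)-c)[::-1])))
zb=.1248-.0148+.008
B=px2w(f,M,a([(307,440),(447,440),(377,349)]),zb)[:,:2]
th=np.radians(46.24+180); d=np.array([np.cos(th),np.sin(th)]); print(np.linalg.norm(B[0]-B[1]),'spanner c', B[2]-.028*d,'lat mid',((B[0]+B[1])/2-t)@np.array([-d[1],d[0]]),'along',(B[2]-t)@d-.028)
C=cloud(f,M);u,v=a((377,450)).astype(int); print('bar top',C[v,u],zb)
```

```text
ring [0.66230793 0.04532086] 0.028858319171133056 [-0.0002  0.0004 -0.0002 -0.0002 -0.0001 -0.0001  0.0003]
hole 0.020402990476056825 46.91290235728637
mark 136.2234965408793 137.63714263914684
0.015324795012313604 spanner c [0.66273153 0.04180404] lat mid 0.0013949542259888096 along 0.0020063717876603673
bar top [0.6521944  0.0302111  0.11612516] 0.118
```

Call:
move_arm(
  increments=[0,-0.3,3.2,-20,0.4,0,-0.3,3.2,-38,0.4,0,-0.3,3.2,-47,0.4,0,-0.3,3.2,-47,0.4],
)

```text
time: 49.4
tcp_pos: [0.6622, 0.0478, 0.0769]
ee_rot: [0.007, -0.396, 0.918, 0.003]
ft_force: [-0.7, 0.5, -2.0]
gripper_width: 0.015
```

Run:
```python
from h import *
s,f,M=wrist('w33.png'); print(s['tcp_pos'],yaw(s),s['ft_force'],s['gripper_width']); np.savez('w33.npz',M=M,**f)
a=f['pixels'][200:320,250:400]; f=grab_frame('side'); np.savez('s33.npz',**f); b=f['pixels'][215:275,255:330]
save(np.hstack([cv2.resize(a,(400,320),interpolation=2),cv2.resize(b,(400,320),interpolation=2)]),'c33.png')
```

```text
[0.66216679 0.04777823 0.07689549] 136.71094893466656 [-0.68133132  0.50387148 -2.01656498] 0.014996645041695284
```

View pics/c33.png

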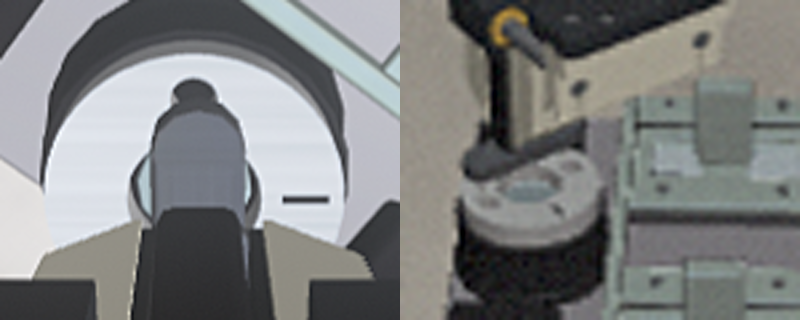

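Compared with the first successful seating, the bar sits about 0.8 mm to the right of the ring's centre (bar 198, ring 193, hole 194). I'll correct that and descend.

Call:
move_arm(
  increments=[0,0.6,-0.6,0,0,0,0.6,-0.6,-5,0,0,0.6,-0.6,-8,0,0,0.6,-0.6,-10,0,0,0.6,-0.6,-12,0,0,0.6,-0.6,-14,0,0,0.6,-0.6,-14,0],
)

```text
time: 50.38
tcp_pos: [0.6634, 0.0473, 0.0641]
ee_rot: [0.007, -0.396, 0.918, 0.002]
ft_force: [-0.4, -0.4, -1.4]
gripper_width: 0.0148
```

Run:
```python
from h import *
s,f,M=wrist('w34.png'); print(s['tcp_pos'],yaw(s),s['ft_force'],s['wrist_torque'],s['gripper_width']); np.savez('w34.npz',M=M,**f)
a=f['pixels'][200:320,250:400]; f=grab_frame('side'); b=f['pixels'][215:275,255:330]
save(np.hstack([cv2.resize(a,(400,320),interpolation=2),cv2.resize(b,(400,320),interpolation=2)]),'c34.png')
```

```text
[0.6634417  0.04727707 0.06406557] 136.70244694462778 [-0.44850001 -0.3534112  -1.40085996] [ 0.02435687  0.10544344 -0.02266384] 0.014765241431517834
```

View pics/c34.png

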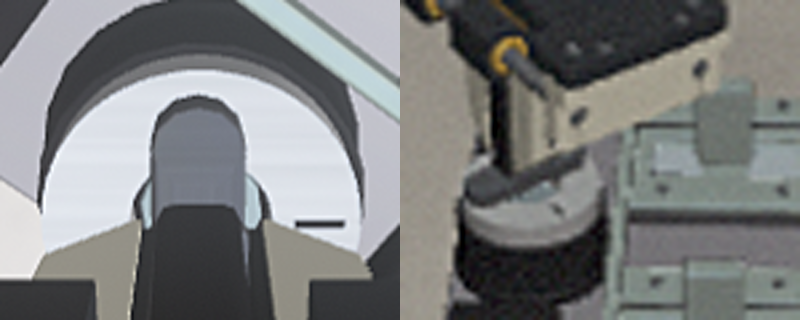

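Call:
move_arm(
  increments=[0,0,0,-1.5,0,0,0,0,-3,0,0,0,0,-3,-5,0,0,0,-3,-10,0,0,0,-3,-15,0,0,0,-3,-20,0,0,0,-3,-20,0,0,0,-3,-20],
)

```text
time: 51.48
tcp_pos: [0.6635, 0.0473, 0.0612]
ee_rot: [0.008, -0.232, 0.973, 0.001]
ft_force: [-0.1, -0.8, -1.0]
gripper_width: 0.0152
```

Run:
```python
from h import *
s,f,M=wrist('w35.png'); print(s['tcp_pos'],yaw(s),s['ft_force'],s['wrist_torque'],s['gripper_width']); 
crop(f['pixels'],250,190,150,112,5,'w35a.png')
```

```text
[0.66349701 0.04728142 0.06117814] 116.81076037061096 [-0.13529969 -0.83568107 -0.96218677] [-0.03633896  0.16041257  0.0402609 ] 0.01521985289965733
```

View pics/w35a.png

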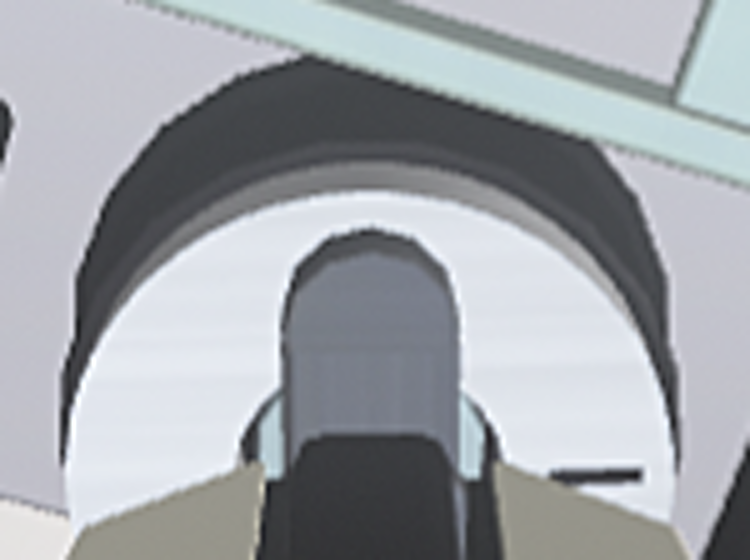

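The pins are seated and the ring follows. I'll continue clockwise.

Call:
move_arm(
  increments=[0,0,0,0,-5,0,0,0,0,-10,0,0,0,0,-15,0,0,0,0,-20,0,0,0,0,-25,0,0,0,0,-30,0,0,0,0,-30],
)

```text
time: 52.4
tcp_pos: [0.6635, 0.0468, 0.0612]
ee_rot: [0.008, 0.027, 1.0, -0.001]
ft_force: [-2.1, -1.6, 0.1]
gripper_width: 0.0154
```

Run:
```python
from h import *
s=state(); print(s['tcp_pos'],yaw(s),s['ft_force'],s['wrist_torque'],s['gripper_width'])
```

```text
[0.66352679 0.04683254 0.06118271] 86.8562165325676 [-2.14861061 -1.5701011   0.09762933] [-0.44979143  0.06706817  0.0152395 ] 0.015393113669593284
```

Call:
move_arm(
  increments=[0,0,0,0,-5,0,0,0,0,-10,0,0,0,0,-15,0,0,0,0,-20,0,0,0,0,-20],
)

```text
time: 53.02
tcp_pos: [0.6635, 0.0465, 0.0612]
ee_rot: [0.007, 0.199, 0.98, -0.003]
ft_force: [-0.2, -3.1, -0.7]
gripper_width: 0.0151
```

Run:
```python
from h import *
s=state(); print(s['tcp_pos'],yaw(s),s['ft_force'],s['wrist_torque'],s['gripper_width'])
```

```text
[0.66354643 0.04651034 0.06116211] 67.00396625603076 [-0.16789279 -3.05863935 -0.74855085] [-0.54301444  0.04922883  0.04172426] 0.015101684412526269
```

Call:
move_arm(
  increments=[0,0,-0.8,0,-2,0,0,-0.8,0,-4,0,0,-0.8,0,-6,0,0,-0.8,0,-6],
)

```text
time: 53.52
tcp_pos: [0.6636, 0.0461, 0.0612]
ee_rot: [0.007, 0.25, 0.968, -0.003]
ft_force: [-1.7, -0.6, -0.1]
gripper_width: 0.0152
```

Run:
```python
from h import *
s=state(); print(s['tcp_pos'],yaw(s),s['ft_force'],s['wrist_torque'],s['gripper_width'])
```

```text
[0.66356348 0.04609983 0.06118183] 61.00161792269814 [-1.71877104 -0.60734587 -0.10279869] [0.14006142 0.04396541 0.01959428] 0.015158167460811103
```

Call:
move_arm(
  increments=[0,0,0,0,-1.5,0,0,0,0,-3,0,0,0,0,-3],
)

```text
time: 53.9
tcp_pos: [0.6636, 0.0461, 0.0612]
ee_rot: [0.007, 0.276, 0.961, -0.004]
ft_force: [-0.8, -0.2, 0.1]
gripper_width: 0.0151
```

Run:
```python
from h import *
s=state(); print(s['tcp_pos'],yaw(s),s['ft_force'],s['wrist_torque'],s['gripper_width'])
```

```text
[0.66358135 0.04609083 0.06117054] 57.97049529860861 [-0.82487541 -0.2406581   0.12788346] [0.01815058 0.05940291 0.04514787] 0.015122237246064027
```

Call:
move_arm(
  increments=[0,0,0,0,-1.5,0,0,0,0,-3,0,0,0,0,-3],
)

```text
time: 54.28
tcp_pos: [0.6636, 0.0459, 0.0612]
ee_rot: [0.007, 0.301, 0.954, -0.004]
ft_force: [-1.5, -1.2, 0.0]
gripper_width: 0.0149
```

Run:
```python
from h import *
s,f,M=wrist('w36.png'); print(s['tcp_pos'],yaw(s),s['ft_force'],s['wrist_torque'],s['gripper_width'])
crop(f['pixels'],250,190,150,112,5,'w36a.png')
```

```text
[0.6635621  0.04588817 0.06118655] 54.954594812496225 [-1.48168967 -1.19461261  0.0117205 ] [-0.30313486  0.0624678   0.37598118] 0.014855827859369208
```

View pics/w36a.png

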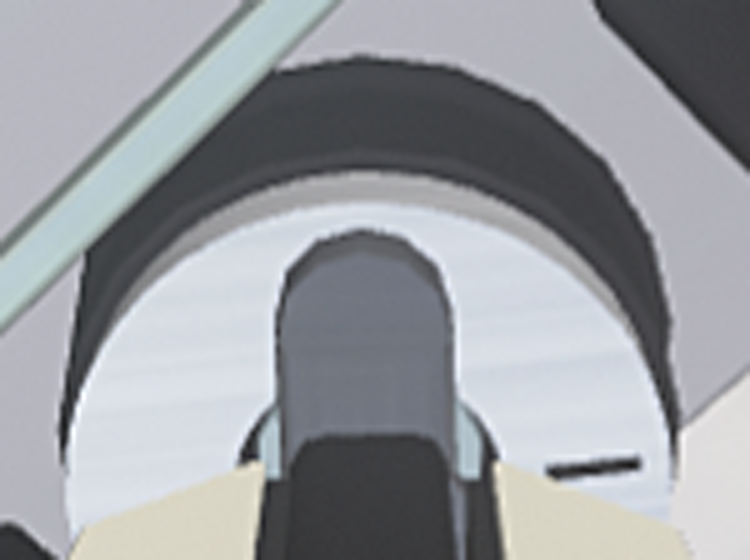

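The torque is 0.38 N m, so this is the tight stop. I'll nudge to confirm, relax and lift out.

Call:
move_arm(
  increments=[0,0,0,0,-1.5,0,0,0,0,-1.5],
)

```text
time: 54.58
tcp_pos: [0.6635, 0.0457, 0.0612]
ee_rot: [0.007, 0.313, 0.95, -0.004]
ft_force: [-1.9, -1.7, -0.1]
gripper_width: 0.0151
```

Run:
```python
from h import *
s=state(); print(yaw(s),s['ft_force'],s['wrist_torque'])
```

```text
53.46024068324268 [-1.8880635  -1.74111987 -0.13777781] [-0.41875866  0.13425735  0.60235607]
```

Call:
move_arm(
  increments=[0,0,0,0,2,0,0,0,0,4,0,0,0,4,4,0,0,0,9,4,0,0,0,16,4,0,0,0,35,4,0,0,0,62,4,0,0,0,62,4],
)

```text
time: 55.58
tcp_pos: [0.6655, 0.0463, 0.1268]
ee_rot: [0.01, 0.28, 0.96, -0.003]
ft_force: [-0.3, 0.7, -0.7]
gripper_width: 0.0151
```

Run:
```python
from h import *
s,f,M=wrist('w37.png'); print(s['tcp_pos'],yaw(s),s['ft_force'],s['gripper_width']); np.savez('w37.npz',M=M,**f)
crop(f['pixels'],230,150,200,150,4,'w37a.png')
```

```text
[0.66545928 0.0462768  0.12676524] 57.45399683363071 [-0.32775227  0.7093433  -0.7229069 ] 0.01508181797542196
```

View pics/w37a.png

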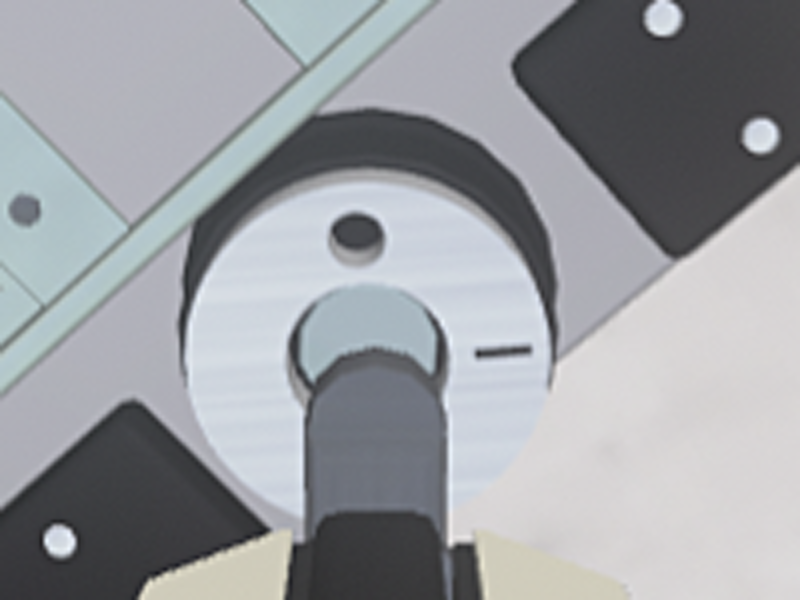

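Run:
```python
from h import *
f=np.load('w37.npz'); M=f['M']
a=lambda p:np.array(p)/4-.375+[230,150]
P=px2w(f,M,a([(186,350),(220,262),(280,203),(365,180),(450,203),(520,262),(551,350),(545,400),(510,463)]),.046); c,r=circ(P); print('ring',c,r,(np.linalg.norm(P[:,:2]-c,axis=1)-r).round(4))
h=px2w(f,M,a([(358,238)]),.046)[0,:2]; print('hole line',np.linalg.norm(h-c),np.degrees(np.arctan2(*(c-h)[::-1])))
mk=px2w(f,M,a([(475,354),(531,350)]),.046)[:,:2]; print('mark',np.degrees(np.arctan2(*(mk[1]-mk[0])[::-1])),np.degrees(np.arctan2(*(mk.mean(0)-c)[::-1])))
```

```text
ring [0.66182339 0.04584111] 0.028484069222941097 [ 0.0002 -0.0005  0.0002  0.0004 -0.0003 -0.0002  0.0001  0.0001 -0.0001]
hole line 0.019935827403666825 -27.914817161894053
mark 61.78329591877305 61.54258687331866
```

Call:
move_arm(
  increments=[0,-10,10,30,2,0,-45,45,35,4,0,-80,80,35,6,0,-115,110,35,8,0,-150,145,30,10,0,-180,175,20,10.2,0,-205,200,0,10.2,0,-220,215,-20,10.2,0,-227.4,221.3,-45,10.2,0,-227.4,221.3,-58,10.2],
)

```text
time: 56.88
tcp_pos: [0.4357, 0.2671, 0.0657]
ee_rot: [0.008, 0.193, 0.981, -0.003]
ft_force: [1.5, -0.3, -0.8]
gripper_width: 0.0153
```

Call:
move_arm(
  increments=[0,0,0,0,0,0,0,0,0,0],
)

```text
time: 57.12
tcp_pos: [0.4364, 0.2669, 0.0661]
ee_rot: [0.008, 0.193, 0.981, -0.003]
ft_force: [-0.2, 0.1, -0.2]
gripper_width: 0.0154
```

Run:
```python
from h import *
s,f,M=wrist('w38.png'); print(s['tcp_pos'],yaw(s),s['ft_force']); crop(f['pixels'],250,170,150,150,4,'w38a.png')
```

```text
[0.43639922 0.26689128 0.06613515] 67.69192020043197 [-0.16845143  0.0971818  -0.22748691]
```

View pics/w38a.png

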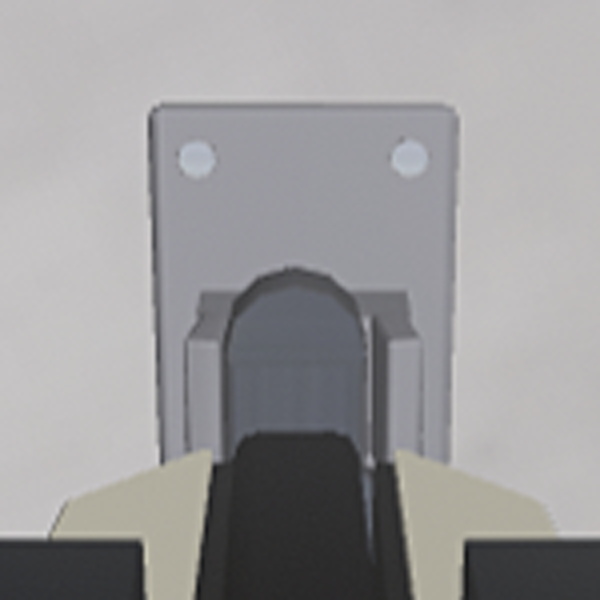

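The ring turned 74.5° (1.30 rad), its full travel. Now I'll set the spanner down.

Call:
move_arm(
  increments=[0,1.6,0.7,0,0,0,1.6,0.7,-15,0,0,1.6,0.7,-25,0,0,1.6,0.7,-32,0,0,1.6,0.7,-35,0,0,1.6,0.7,-35.3,0,0,1.6,0.7,-35.3,0],
)

```text
time: 58.05
tcp_pos: [0.4382, 0.2679, 0.0311]
ee_rot: [0.009, 0.193, 0.981, -0.003]
ft_force: [-0.4, -0.1, -0.6]
gripper_width: 0.0148
```

Call:
move_arm(
  increments=[0.3,0,0,0,0,0.6,0,0,0,0,1,0,0,0,0,1,0,0,0,0,1,0,0,0,0,1,0,0,0,0,1,0,0,20,0,1,0,0,60,0,1,0,0,110,0,1,0,0,160,0],
)

```text
time: 59.3
tcp_pos: [0.4379, 0.2677, 0.1926]
ee_rot: [0.008, 0.193, 0.981, -0.003]
ft_force: [0.7, 0.1, 0.0]
gripper_width: 0.0922
```

Call:
move_arm(
  increments=[1,0,0,0,0,1,10,0,50,0,1,25,-10,80,0,1,25,-10,80,0],
)

```text
time: 59.8
tcp_pos: [0.4647, 0.2573, 0.2738]
ee_rot: [0.01, 0.194, 0.981, -0.002]
ft_force: [-0.9, -0.0, -0.2]
gripper_width: 0.0919
```

Run:
```python
from h import *
s,f,M=wrist('w39.png'); print(s['tcp_pos'],yaw(s),s['ft_force'])
f=grab_frame('side');save(f['pixels'],'s39.png');crop(f['pixels'],230,220,200,150,4,'s39a.png')
f=grab_frame('top');save(f['pixels'],'t39.png')
```

```text
[0.46472639 0.25734602 0.27380371] 67.57961429807085 [-0.89500681 -0.01228149 -0.24838177]
```

View pics/w39.png

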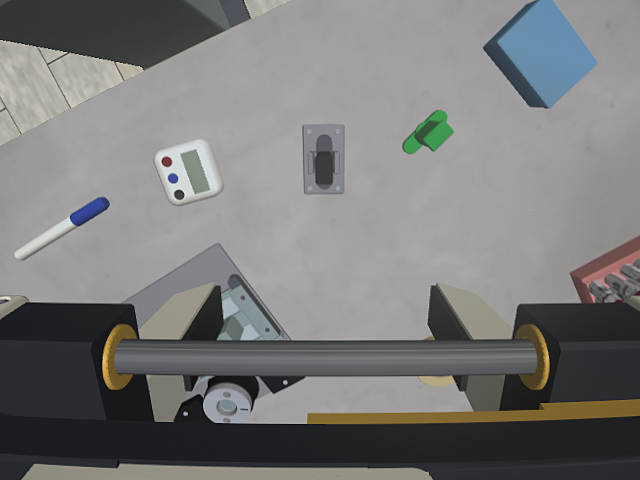

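View pics/s39a.png

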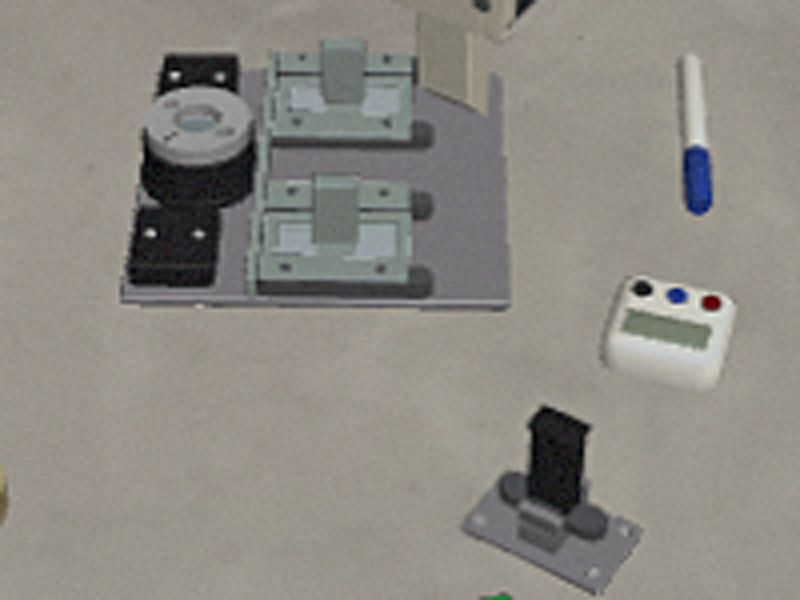

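View pics/t39.png

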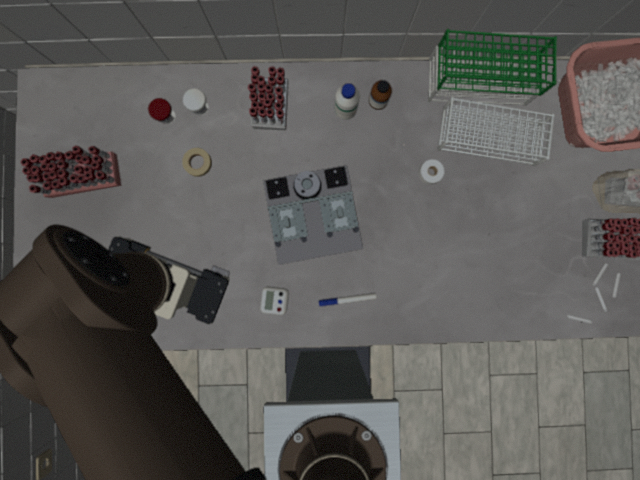

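The spanner stands upright in its rest, both slides are home, the ring is tight, and the timer, marker and rolls are at their starting pixels. I'll hand it in.

```bash
python3 -c "
from cell import close_job; print(close_job())"
```

```text
the job is handed in; nothing more can be done
None
```

The job is finished and handed in at about 60 s of the 192 s allowed.

- **Loosening:** I seated the spanner in the ring and turned it about 72° anticlockwise, until the wrist torque rose to 0.53 N m at the stop. The spanner then went back in its rest while I handled the slides.
- **Slides:** Only two slides were on the worktop. One is in bay 1 and the other in bay 3. Both met the stop wall at about 10 N. The bay 3 slide had been knocked aside during the run, so I located it again before gripping it.
- **Tightening:** I reseated the pins and turned the ring clockwise until the torque reached 0.60 N m. The camera measured 74.5° (1.30 rad) of turn, which is the ring's full travel.
- **Last pictures:** The spanner is upright in its rest and both slides are home. The timer, marker and rolls have not moved in the pictures, and the gripper is clear of everything.

The two cameras disagreed by about 5 mm along x, and the wrist camera had about 1 mm of its own bias. I therefore aligned each fit using the wrist camera's view of the held part against its target. By the end the tool had tilted slightly (about 1°), which caused no trouble. No check failed.

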